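# Set up a layout module for track-laying

## Task

Get this model-railway module ready for track-laying: lay every loose cork tile flat and crosswise in the trough behind the module's front board, spaced out so that they will carry a straightedge level, then take the aluminium straightedge from its rack (lift its free end over the lip and draw it out endwise, as its other end is under the hood) and stand it on edge, narrow side down, on the tiles, centred along the front board and up against it. Finally take both spring clamps off their batten and clip them over the front board and straightedge together, one towards each end. Leave everything else on the bench where it is.

Things in the scene. Friction and masses are not known exactly. Their poses are not given: they have to be found in the camera images.
- module: layout module, fixed: plywood box 340 long (its y), 227 deep (its x, away from the robot). Origin on the bench under the middle of the trough. Trough: floor 45 above the bench, 100 wide (x -50 to 50), 340 long, open at both ends. Behind it (x over 50) turquoise foam rises 16 to 50 above the trough floor
- front_board (a point): top edge of the module's plywood front board, mid-length, mid-thickness: 77 above the bench, 32 above the trough floor. The board is 12 thick (module x -62 to -50) and 340 long; axes as the module's
- rack: plywood rack for long stock, fixed; origin on the bench under its middle; 84 wide (x); channel along its y, floor 12 above the bench, low guide strips (8 high, 27 apart, y -150 to 50). At the +y end a lip, y 149 to 158, 14 high (top 26 above the bench)
- hood (a point): middle of the front edge of the rack hood's underside, 63 above the bench (only 11 over the straightedge, so that it cannot be lifted level over the lip); rack y -35. The hood covers the channel from there to y -153; its box is 152 tall
- straightedge: loose straightedge of aluminium box tube, 290 long (its y) x 20 wide (its x) x 40 high, 0.14 to 0.23 kg, standing on its narrow side in the rack; origin at the centre of its underside. At first its y is the rack's y, its +y end lies 2 to 6 short of the lip, and the last 110 of its -y end are under the hood
- batten: clamp park, fixed: wooden batten 32 thick (its x), 230 long (its y), top 82 above the bench, on a foot 75 wide and 12 thick; origin on the bench under its middle. The two clamps stand on it 90 to 130 apart, their pads 14 below its top
- clamp1: dark steel spring clamp, 0.1 kg, like a big clothes-peg, clipped jaws down over the batten. Jaws (24 wide along its y, pads 12 high) close along its x. Origin midway between the pad centres; z up to the handles. Pivot 60 above the origin; rubber handle plates (26 wide) from 69 to 134 above it, leaning out: 50 apart over all at 100 above the origin, 58 at the top
- clamp2: dark steel spring clamp, 0.1 kg, like a big clothes-peg, clipped jaws down over the batten. Jaws (24 wide along its y, pads 12 high) close along its x. Origin midway between the pad centres; z up to the handles. Pivot 60 above the origin; rubber handle plates (26 wide) from 69 to 134 above it, leaning out: 50 apart over all at 100 above the origin, 58 at the top
- clamp1_jaw (a joint): hinge of clamp1, rad: 0 with pads parallel and 32 apart (as on the batten), +0.25 fully squeezed (firm stop, about 15 N on the handles: faces parallel, 40 apart over all; jaws 47 apart), -0.25 shut (jaws 17 apart). Squeeze the handles along the clamp's x to open. The clamp body's frame is that of the -x half, which leans up to 7 degrees when open
- clamp2_jaw (a joint): hinge of clamp2, rad: 0 with pads parallel and 32 apart (as on the batten), +0.25 fully squeezed (firm stop, about 15 N on the handles: faces parallel, 40 apart over all; jaws 47 apart), -0.25 shut (jaws 17 apart). Squeeze the handles along the clamp's x to open. The clamp body's frame is that of the -x half, which leans up to 7 degrees when open
- tile1: loose brown cork trackbed tile, 90 (its x) x 45 (its y) x 12 thick, lying flat on the bench; origin at the centre of its underside, z up. Only two to four of the four tiles are there in any one start
- tile2: loose brown cork trackbed tile, 90 (its x) x 45 (its y) x 12 thick, lying flat on the bench; origin at the centre of its underside, z up. Only two to four of the four tiles are there in any one start
- tile3: loose brown cork trackbed tile, 90 (its x) x 45 (its y) x 12 thick, lying flat on the bench; origin at the centre of its underside, z up. Only two to four of the four tiles are there in any one start
- tile4: loose brown cork trackbed tile, 90 (its x) x 45 (its y) x 12 thick, lying flat on the bench; origin at the centre of its underside, z up. Only two to four of the four tiles are there in any one start
- glue: bystander, leave alone: white glue bottle with red cap, 64 across, 170 tall; origin under its centre
- paintjar: bystander: small paint jar, 40 across, 55 tall; origin under its centre
- screwdriver: bystander: screwdriver, 200 long, lying on the bench; origin under its middle
- mug: bystander: blue mug, 80 across, 90 tall; origin under its centre
- offcut: bystander: pink foam offcut 120 x 50 x 30; origin under its centre
- taperoll: bystander: roll of tape lying flat, 90 across, 25 high; origin under its centre
- wagon: bystander: grey-green model goods wagon 115 (x) x 33 x 47 high; origin under its centre
Mind the look-alikes: they are no part of the job. What is shaped like the tile2 but yellow is not meant.

How it is judged:
On the way, in this order (a step that is already met when the one before it is completed fails the run):
1. every cork tile that is there lies flat and crosswise in the trough (x of tile1 in the frame of module between -0.012 and 0.012 m and y of tile1 in the frame of module between -0.15 and 0.15 m and z of tile1 in the frame of module between 0.041 and 0.049 m and angle between each of tile1, tile2, tile3, tile4's own z axis and vertical below 0.08 rad and angle between the x axis of each of tile1, tile2, tile3, tile4 and the x axis of module, either way round below 0.3 rad and x of tile2 in the frame of module between -0.012 and 0.012 m and y of tile2 in the frame of module between -0.15 and 0.15 m and z of tile2 in the frame of module between 0.041 and 0.049 m and x of tile3 in the frame of module between -0.012 and 0.012 m and y of tile3 in the frame of module between -0.15 and 0.15 m and z of tile3 in the frame of module between 0.041 and 0.049 m and x of tile4 in the frame of module between -0.012 and 0.012 m and y of tile4 in the frame of module between -0.15 and 0.15 m and z of tile4 in the frame of module between 0.041 and 0.049 m), for 0.3 s.
2. the straightedge stands on the tiles along the front board, within 12 mm of it (x of straightedge in the frame of module between -0.043 and -0.028 m and y of straightedge in the frame of module between -0.045 and 0.045 m and z of straightedge in the frame of module between 0.053 and 0.061 m and angle between the y axis of straightedge and the y axis of module, either way round below 0.06 rad and angle between straightedge's own z axis and vertical below 0.06 rad), for 0.3 s.
At the end, for the whole second after the job is handed in: Tiles flat in the trough (crosswise within 0.3 rad, centre within 150 mm of its middle); straightedge on edge on them, within 6 mm of the front board, 0.06 rad, centred within 45 mm; each clamp grips board and straightedge (over 2 N), one 30 to 150 mm to either side of the middle; all at rest (all of step 1 and x of straightedge in the frame of module between -0.043 and -0.034 m and y of straightedge in the frame of module between -0.045 and 0.045 m and z of straightedge in the frame of module between 0.053 and 0.061 m and angle between the y axis of straightedge and the y axis of module, either way round below 0.06 rad and angle between straightedge's own z axis and vertical below 0.06 rad and linear speed of each of straightedge, clamp1, clamp2 below 0.02 m/s and x of clamp1 in the frame of module between -0.055 and -0.037 m and z of clamp1 in the frame of module between 0.058 and 0.081 m and contact force between each of clamp1, clamp2 and straightedge above 2 N and contact force between each of clamp1, clamp2 and module above 2 N and angle between each of clamp1, clamp2's own z axis and vertical below 0.35 rad and x of clamp2 in the frame of module between -0.055 and -0.037 m and z of clamp2 in the frame of module between 0.058 and 0.081 m and ((y of clamp1 in the frame of module between 0.03 and 0.15 m and y of clamp2 in the frame of module between -0.15 and -0.03 m) or (y of clamp2 in the frame of module between 0.03 and 0.15 m and y of clamp1 in the frame of module between -0.15 and -0.03 m))); the robot touches nothing.
It fails at once if a bystander is pushed more than 30 mm from its place (distance of any of glue, paintjar, screwdriver, mug, offcut, taperoll, wagon from where it was at the start of the episode above 0.03 m).
Of tile1, tile2, tile3, tile4 only 2 to 4 are there at a start; the rules pass over those that are not, and their reading is None.
At some moment in a run one of tile1, tile2, tile3, tile4 may be knocked a few centimetres aside while the robot is not near it.
It also fails if it takes over 210 s, if anything falls off the work surface, if the arm or the gripper's body presses on something with over 40 N, if the wrist force passes 120 N, or if a joint passes its speed limit or range.

## Robot

A 6-joint arm with a two-finger parallel gripper is mounted at the origin on the work surface. World frame = base frame: x ahead of the robot, y to its left, z up, the work surface at z = 0. Lengths are in m, angles in rad, forces in N, time in s.
With the tool pointing down it reaches from about 0.35 to 0.775 m from the base axis. Payload 5.5 kg.
Tool frame: the origin (TCP) lies at the very end of the fingers, on their centre line; the grasp point (between the pads) lies 19 mm behind it; z points along the fingers, y is the line along which they close (so a half turn about z gives the same grasp; the last joint's range is limited). The gripper opens to 85 mm and grips with 20 to 120 N. Pads are 22 mm wide; open, the fingers measure 114 mm over their backs; the gripper's body (76 mm by 85 mm) begins 54 mm behind the grasp point. The pads swing forward as they close: fully open they stand 13 mm farther back than shut.
Start: joints at [-1.342, 0.313, 0.046, 1.304, 0, 1.431], TCP at [0.207, -0.536, 0.231] pointing down, gripper open.
Joint ranges: [-2.76, 2.76], [-0.86, 1.69], [-1.03, 1.26], [-2.2, 2.34], [-1.47, 1.5], [-3.14, 3.14]. Speed limits (rad/s): [2.57, 2.57, 3.14, 3.14, 3.14, 3.14].

## Interface

Orientations are given as a unit quaternion [w, x, y, z].
In Python, from workcell import env, cams, ticket, spotter gives the robot as it stands.
- The arm moves only by the tool jog_arm, never from a script. Its argument "increments" is a list that holds one entry, the list of rows, each a list of 7 numbers: the shift along the tool's x, y, z in units of 0.25 m (1.0 is 0.25 m), then the turn, a rotation vector about the tool's x, y, z in units of 180 degrees (1.0 is 180 degrees), then the closure in counts, from 0 (fully open) to 255 (shut). A call has 1 to 20 rows; each row shifts and turns the commanded pose from where the row before left it, along the tool's axes as they then stand; what a row does not reach is not made up. A row lasts 1/10 s, in which the tool goes at most 50 mm and 8.59 degrees, less where a joint would pass 70% of its speed; a pose out of reach is approached as far as the arm can. A call with a number of a shift or a turn outside -1 to 1 is refused whole. A call with a gripper value outside its range is refused whole. The fingers move at their own pace and stop on an object; "force" is the grip in N (left out, the last holds). Time passes only in rows, so rows that do not move let the fingers close. It gives the time, the measured TCP pose, the force, the opening and the grip force at its end, in the units of the state.
- env.get_state(): the state, without advancing time (a new reading comes with each control period).
- cams.read_camera(name): name is "scene" or "top"; returns a dict with "pixels" (400x640x3 uint8, red, green, blue), "fx", "fy", "cx", "cy" (pixels), "xyz" and "attitude" of the camera in the world. Camera axes: x right, y down, z forward; pixel columns grow to the right and rows downward; lengths in m; the calibration is good to about 2 mm. A picture is of the moment at which its call begins. There is no depth.
- ticket.hand_in(): hands the job in; it is judged then, once.
Trained networks look in the newest picture that a camera, given by its name, has taken for a name from the list of things; names that differ only in an ending like _2 or _b are one class to them, and where a whole thing is asked for, a point or a joint stands for the part that bears it (a point fixed in the world has none). Each returns a list of dicts, best first, with "conf" (0 to 1); they miss things now and then, are a little off and sometimes report something else, mostly with a low value. They report only what shows in the picture. A call takes as long as a camera call. They do not tell look-alikes from the thing itself.
- spotter.find_in(target, camera): "uv" ([column, row] in pixels, amid what is visible of it).
- spotter.cut_out(target, camera): "region" (400x640 bool, what is visible of it) and "uv" ([column, row] in pixels, amid what is visible of it).
- spotter.landmark_of(target, camera): "uv" ([column, row] in pixels: a listed point, or the origin of a listed thing).
The state is a dict: "clock": time; "joint_pos": joint angles; "qvel": joint speeds; "tau": joint torques, N m; "tcp_pos": TCP position; "orientation": TCP orientation; "wrist_force": force on the tool from outside, world axes, zero at the start; "ft_torque": the same for the moment, N m; "finger_gap": finger opening in m; "grip_force": force on a finger pad.
Only numpy, scipy, OpenCV 4.12 (cv2) and the standard library are available. Lean on these libraries where they do the work, as an engineer would, in place of code of your own. Each camera call takes 0.05 s, during which the arm holds its last target. There are 200 camera calls.

## Working session

There is one attempt and no reset: what is moved stays moved. The work goes in short steps, Python scripts to look and compute and a tool call to move; the robot and the scene stay as the last step left them, time stands still between calls to the robot, and variables do not carry over. Pictures are saved under pics/ and viewed, at most 14 in all, crops included, and the job is handed in when it is done.

Besides the shell and the picture viewer there is one more tool, called after "Emit:" as name([rows], argument=value, ...), one row to a line, values as JSON. jog_arm: Moves the arm, as the interface text tells. Shifts and turns lie within -1 to 1; 1 stands for 0.25 m of shift or 180 degrees of turn. Its arguments: {"type":"object","properties":{"increments":{"type":"array"},"force":{"type":"number"}},"required":["increments"]}

```bash
ls; mkdir -p pics; python3 - <<'E'
from workcell import env,cams,spotter
import cv2
print(env.get_state())
for n in ("scene","top"):
    c=cams.read_camera(n); print(n,{k:c[k] for k in c if k!="pixels"})
    cv2.imwrite(f"pics/{n}0.png",c["pixels"][:,:,::-1])
    for t in ["module","front_board","rack","hood","straightedge","batten","clamp1","tile1","glue","paintjar","screwdriver","mug","offcut","taperoll","wagon"]:
        print(t,[(round(d["conf"],2),[round(float(x),1) for x in d["uv"]]) for d in spotter.landmark_of(t,n)][:7])
E
```

```text
pics
{'clock': 0.0, 'joint_pos': array([-1.34159404e+00,  3.14012721e-01,  4.50004148e-02,  1.30363280e+00,
       -2.74692346e-05,  1.43122866e+00]), 'qvel': array([ 8.19950078e-04, -1.96331598e-03,  1.95395278e-03,  8.49683221e-04,
        1.09313795e-04,  7.64631937e-05]), 'tau': array([ 6.31431903e-04, -4.80630469e+01,  2.98531491e+01,  1.92732818e-02,
       -2.63102828e-05, -7.29454001e-06]), 'tcp_pos': array([ 0.20715151, -0.53583591,  0.23041065]), 'orientation': array([-9.22844623e-04,  9.83048774e-01,  1.83341902e-01, -5.51355461e-05]), 'wrist_force': array([ 0.19579529,  0.38769536, -0.46669302]), 'ft_torque': array([-0.03619179,  0.03988157, -0.02517612]), 'grip_force': 0.0, 'finger_gap': 0.08548298934913172}
scene {'fx': 420.6002880831608, 'fy': 420.6002880831608, 'cx': 329.6812595565838, 'cy': 195.39518742928396, 'xyz': array([ 1.43525586, -0.1744931 ,  1.02443251]), 'attitude': array([-0.29790245,  0.73267112,  0.56324273, -0.23917521])}
module [(0.73, [332.8, 235.8])]
front_board [(0.57, [331.7, 205.0])]
rack [(0.96, [226.9, 220.3])]
hood [(0.64, [208.0, 206.4]), (0.2
[... 780 characters left out ...]
8765, -0.70554901,  0.70688469, -0.02985869])}
module [(0.65, [319.0, 172.8])]
front_board [(0.91, [319.3, 189.4])]
rack [(0.97, [424.0, 221.0]), (0.2, [388.4, 124.1])]
hood [(0.95, [437.7, 220.9])]
straightedge [(0.74, [423.6, 221.8])]
batten [(0.76, [221.5, 231.3])]
clamp1 [(0.52, [196.0, 212.3]), (0.49, [226.3, 236.0])]
tile1 [(0.84, [436.0, 170.4]), (0.82, [314.2, 224.0]), (0.61, [397.0, 181.2]), (0.57, [209.7, 187.8])]
glue [(0.73, [390.4, 128.4])]
paintjar [(0.52, [421.9, 137.1])]
screwdriver [(0.72, [353.9, 245.5])]
mug [(0.8, [439.9, 271.6]), (0.6, [426.7, 221.7])]
offcut [(0.74, [228.5, 157.7]), (0.21, [316.1, 221.2])]
taperoll [(0.84, [210.0, 186.1])]
wagon [(0.85, [290.3, 254.4])]
```

```bash
python3 - <<'E'
import cv2
for n,(a,b,c,d) in {"scene":(130,320,180,470),"top":(100,290,170,470)}.items():
    i=cv2.imread(f"pics/{n}0.png")[a:b,c:d]
    i=cv2.resize(i,None,fx=2.6,fy=2.6,interpolation=cv2.INTER_CUBIC)
    cv2.imwrite(f"pics/{n}0c.png",i)
E
```

```text
(no output)
```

View pics/top0c.png

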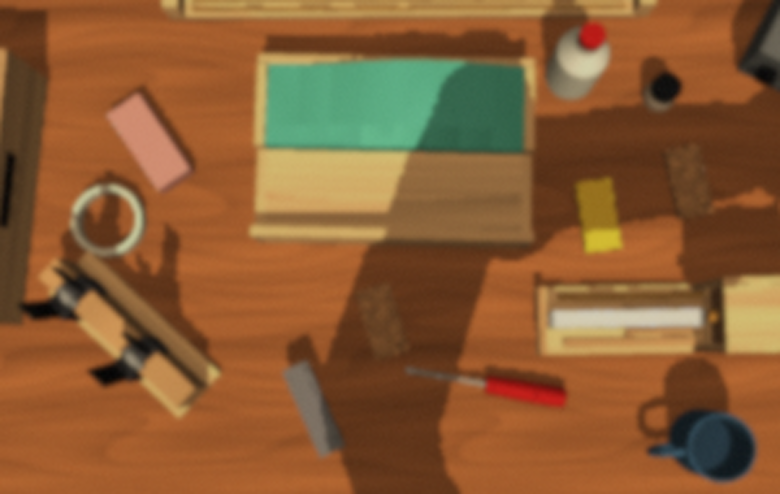

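View pics/scene0c.png

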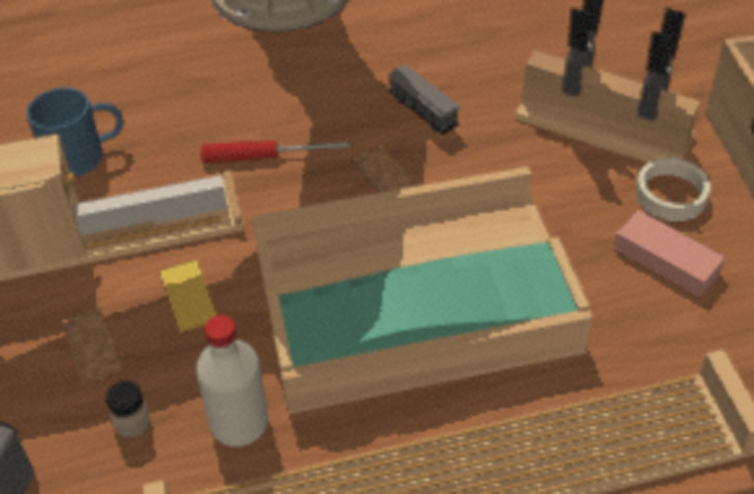

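The module is in the centre, with its front board at the lower edge of the top view. There are two brown tiles, at top px (435,169) and (317,223), and the yellow one at (397,181) is a decoy. The rack with its hood is on the right at (424,221), and the batten with two clamps is at lower left at (221,231).

```bash
cat > h.py <<'E'
import numpy as np, cv2
from scipy.optimize import minimize
from scipy.spatial.transform import Rotation as R
def cam_R(c): 
    w,x,y,z=c["attitude"]; return R.from_quat([x,y,z,w]).as_matrix()
def ray(c,uv,z):
    d=cam_R(c)@np.array([(uv[0]-c["cx"])/c["fx"],(uv[1]-c["cy"])/c["fy"],1.])
    return c["xyz"]+d*(z-c["xyz"][2])/d[2]
def proj(c,P):
    q=(np.atleast_2d(P)-c["xyz"])@cam_R(c)
    return np.c_[c["fx"]*q[:,0]/q[:,2]+c["cx"],c["fy"]*q[:,1]/q[:,2]+c["cy"]]
def world(p,pts):
    c,s=np.cos(p[2]),np.sin(p[2]); pts=np.atleast_2d(pts)
    return np.c_[p[0]+c*pts[:,0]-s*pts[:,1],p[1]+s*pts[:,0]+c*pts[:,1],pts[:,2]]
def box(x0,x1,y0,y1,z0,z1): return np.array([[x,y,z] for x in(x0,x1) for y in(y0,y1) for z in(z0,z1)])/1000
MOD=[box(-62,165,-170,170,0,45),box(-62,-50,-170,170,0,77),box(50,165,-170,170,0,85)]
RACK=[box(-42,42,-153,158,0,12),box(-42,42,149,158,0,26),box(-42,42,-153,-35,0,152)]
BAT=[box(-16,16,-115,115,0,82),box(-37.5,37.5,-115,115,0,12)]
TILE=[box(-45,45,-22.5,22.5,0,12)]
S=4
def render(c,p,boxes,sub=()):
    im=np.zeros((400*S,640*S),np.uint8)
    for b in boxes:
        h=cv2.convexHull(np.round((proj(c,world(p,b))+.5)*S).astype(np.int32)); cv2.fillConvexPoly(im,h,255)
    return cv2.resize(im,(640,400),interpolation=cv2.INTER_AREA)/255.
def fit(p0,boxes,obs):
    """obs: list of (cam, bool mask)"""
    def cost(q):
        p=[q[0]/100,q[1]/100,q[2]/10]; t=0
        for c,m in obs:
            r=render(c,p,boxes); t+=1-np.minimum(r,m).sum()/np.maximum(r,m).sum()
        return t
    best=None
    for dy in(-.15,0,.15):
        q0=np.array([p0[0]*100,p0[1]*100,(p0[2]+dy)*10])
        r=minimize(cost,q0,method="Nelder-Mead",options=dict(initial_simplex=[q0,q0+[1,0,0],q0+[0,1,0],q0+[0,0,1]],xatol=.01,fatol=1e-4))
        if best is None or r.fun<best.fun: best=r
    return np.array([best.x[0]/100,best.x[1]/100,best.x[2]/10]),best.fun
def near(L,uv): return min(L,key=lambda d:np.hypot(*(np.array(d["uv"])-uv)))
E
python3 - <<'E'
from h import *
from workcell import cams,spotter
import pickle
C={n:cams.read_camera(n) for n in("top","scene")}
M={}
for t in["module","rack","batten","tile1","clamp1","straightedge"]:
    for n in C: M[t,n]=spotter.cut_out(t,n)
pickle.dump((C,M),open("m.pkl","wb"))
for k,v in M.items(): print(k,[(round(d["conf"],2),np.round(d["uv"]).tolist(),int(d["region"].sum())) for d in v])
np.set_printoptions(precision=4,suppress=True)
T,Sc=C["top"],C["scene"]
for nm,b,uv,suv,yaw in[("module",MOD,(319,173),(333,236),0.),("rack",RACK,(424,221),(227,220),0.),("batten",BAT,(221,231),(408,179),.8)]:
    p0=[*ray(T,uv,0.03)[:2],yaw]
    mt,ms=near(M[nm,"top"],uv)["region"],near(M[nm,"scene"],suv)["region"]
    for o in([(T,mt)],[(Sc,ms)],[(T,mt),(Sc,ms)]): print(nm,*fit(p0,b,o))
for uv in((435,169),(317,223)):
    d=near(M["tile1","top"],uv); print("tile",*fit([*ray(T,uv,.012)[:2],.2+1.57],TILE,[(T,d["region"])]))
    suv=proj(Sc,ray(T,uv,.012))[0]; d=near(M["tile1","scene"],suv);print("  scene",suv,d["uv"],*fit([*ray(T,uv,.012)[:2],.2+1.57],TILE,[(Sc,d["region"])]))
for nm,z,tu,su in[("front_board",.077,(319.3,189.4),(331.7,205)),("module",0,(319,172.8),(332.8,235.8)),("hood",.063,(437.7,220.9),(208,206.4)),("clampA",.068,(196,212.3),(430.5,171)),("clampB",.068,(226.3,236),(403.7,159.4)),
 ("glue",0,(390.4,128.4),(266.3,293.1)),("jar",0,(421.9,137.1),(232.2,294.1)),("screwdr",0,(353.9,245.5),(288,191)),("mug",0,(440,271.6),(209.2,188.1)),("offcut",0,(228.5,157.7),(437,230)),("tape",0,(210,186),(438,207)),("wagon",0,(290.3,254.4),(344.9,169.8))]:
    print(nm,ray(T,tu,z),ray(Sc,su,z))
E
```

```text
('module', 'top') [(0.97, [320.0, 156.0], 7720), (0.64, [223.0, 237.0], 299), (0.31, [192.0, 214.0], 312)]
('module', 'scene') [(0.63, [340.0, 242.0], 8779), (0.38, [345.0, 168.0], 352)]
('rack', 'top') []
('rack', 'scene') [(0.91, [192.0, 215.0], 2901), (0.25, [433.0, 156.0], 408)]
('batten', 'top') [(0.6, [225.0, 232.0], 1355), (0.56, [193.0, 213.0], 292)]
('batten', 'scene') [(0.9, [412.0, 173.0], 1714), (0.42, [229.0, 293.0], 292), (0.33, [404.0, 140.0], 361)]
('tile1', 'top') [(0.94, [399.0, 179.0], 409), (0.74, [315.0, 225.0], 378), (0.57, [437.0, 171.0], 354), (0.45, [392.0, 123.0], 500)]
('tile1', 'scene') [(0.84, [250.0, 243.0], 317), (0.75, [215.0, 260.0], 402), (0.65, [325.0, 193.0], 266)]
('clamp1', 'top') [(0.79, [194.0, 215.0], 327), (0.54, [220.0, 242.0], 289)]
('clamp1', 'scene') [(0.79, [403.0, 144.0], 411), (0.37, [340.0, 242.0], 8520)]
('straightedge', 'top') [(0.91, [412.0, 221.0], 358)]
('straightedge', 'scene') [(0.82, [236.0, 210.0], 723), (0.21, [412.0, 173.0], 1695)]
module [ 0.6091  0.0409 -0.0268] 0.03984151216249254
module [ 0.6121  0.0405 -0.0293] 0.017442924878323107
module [ 0.6112  0.0403 -0.0299] 0.05946146760522941Traceback (most recent call last):
  File "<stdin>", line 14, in <module>
  File "h.py", line 39, in near
    def near(L,uv): return min(L,key=lambda d:np.hypot(*(np.array(d["uv"])-uv)))
                           ~~~^^^^^^^^^^^^^^^^^^^^^^^^^^^^^^^^^^^^^^^^^^^^^^^^^^
ValueError: min() iterable argument is empty
```

View pics/top0.png

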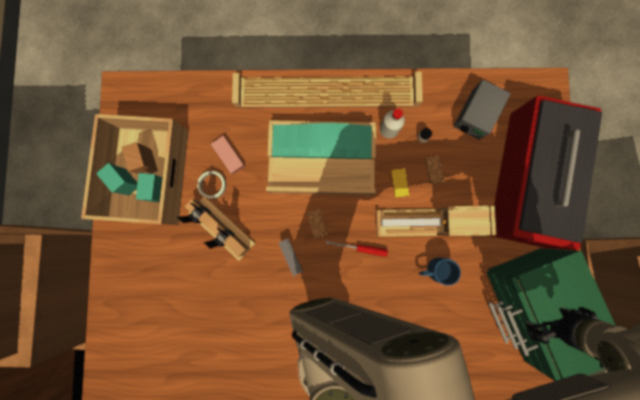

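The full top view shows the same layout: two brown tiles at (435,169) and (317,223). The gripper is at the far right, over a green box at about (550,330).

```bash
cat > a.py <<'E'
from h import *
from workcell import cams,spotter
import pickle
C,M=pickle.load(open("m.pkl","rb"))
cams.read_camera("top");M["rack","top"]=spotter.cut_out("rack","top")
print([(round(d["conf"],2),np.round(d["uv"]).tolist(),int(d["region"].sum())) for d in M["rack","top"]])
np.set_printoptions(precision=4,suppress=True)
T,Sc=C["top"],C["scene"]
for nm,b,uv,suv,yaw in[("rack",RACK,(424,221),(227,220),0.),("batten",BAT,(221,231),(408,179),.8)]:
    p0=[*ray(T,uv,0.03)[:2],yaw]
    o=[(Sc,near(M[nm,"scene"],suv)["region"])]
    print(nm,*fit(p0,b,o))
    if M[nm,"top"]:
        o2=[(T,near(M[nm,"top"],uv)["region"])]
        print(nm,*fit(p0,b,o2));print(nm,*fit(p0,b,o+o2))
for uv in((435,169),(317,223)):
    d=near(M["tile1","top"],uv); print("tile",*fit([*ray(T,uv,.012)[:2],.2],TILE,[(T,d["region"])]))
    suv=proj(Sc,ray(T,uv,.012))[0]; d=near(M["tile1","scene"],suv);print("  scene",suv,d["uv"],*fit([*ray(T,uv,.012)[:2],.2],TILE,[(Sc,d["region"])]))
for nm,z,tu,su in[("front_board",.077,(319.3,189.4),(331.7,205)),("module",0,(319,172.8),(332.8,235.8)),("hood",.063,(437.7,220.9),(208,206.4)),("rack",0,(424,221),(226.9,220.3)),("straighte",.012,(423.6,221.8),(220.9,213.1)),("clampA",.068,(196,212.3),(430.5,171)),("clampB",.068,(226.3,236),(403.7,159.4)),
 ("glue",0,(390.4,128.4),(266.3,293.1)),("jar",0,(421.9,137.1),(232.2,294.1)),("screwdr",0,(353.9,245.5),(288,191)),("mug",0,(440,271.6),(209.2,188.1)),("offcut",0,(228.5,157.7),(437,230)),("tape",0,(210,186),(438,207)),("wagon",0,(290.3,254.4),(344.9,169.8))]:
    print(nm,ray(T,tu,z),ray(Sc,su,z))
E
python3 a.py
```

```text
[(0.78, [446.0, 219.0], 2822), (0.17, [371.0, 249.0], 273)]
rack [ 0.464  -0.3033 -0.0682] 0.2566791994548391
rack [ 0.4558 -0.3043  0.0219] 0.17388436521836448
rack [ 0.4561 -0.3047  0.0187] 0.4353231953709962
batten [ 0.4387  0.3679 -0.7291] 0.1402378502875985
batten [0.4386 0.3666 2.3942] 0.24718492401001602
batten [ 0.4385  0.367  -0.7415] 0.39102953189321776
tile [ 0.63   -0.3353  0.1633] 0.13758889653590267
  scene [213.4063 261.7791] [214.9, 260.5] [ 0.6287 -0.3341  0.1893] 0.07573281724984704
tile [0.4527 0.0542 0.2737] 0.07202213348769204
  scene [326.0891 196.143 ] [325.2, 193.4] [0.4427 0.053  0.3251] 0.2002531614756392
front_board [0.557  0.0425 0.077 ] [0.5598 0.0445 0.077 ]
module [0.6217 0.0456 0.    ] [0.6186 0.0317 0.    ]
hood [ 0.4591 -0.325   0.063 ] [ 0.4491 -0.3313  0.063 ]
rack [ 0.4609 -0.2984  0.    ] [ 0.4647 -0.2851  0.    ]
straighte [ 0.4579 -0.294   0.012 ] [ 0.439  -0.3002  0.012 ]
clampA [0.487  0.4289 0.068 ] [0.4863 0.4102 0.068 ]
clampB [0.4132 0.3318 0.068 ] [0.4053 0.3454 0.068 ]
glue [ 0.7718 -0.1944  0.    ] [ 0.7695 -0.2009  0.    ]
jar [ 0.7414 -0.2991  0.    ] [ 0.7478 -0.2938  0.    ]
screwdr [ 0.3815 -0.0683  0.    ] [ 0.3832 -0.0673  0.    ]
mug [ 0.2976 -0.3454  0.    ] [ 0.2949 -0.3328  0.    ]
offcut [0.6741 0.3494 0.    ] [0.6825 0.3558 0.    ]
tape [0.5785 0.4091 0.    ] [0.5913 0.4014 0.    ]
wagon [0.3528 0.1393 0.    ] [0.3295 0.1542 0.    ]
```

```bash
cat > plan.py <<'E'
import sys,numpy as np
from workcell import env
# usage: plan.py x y z psi  (psi = heading of tool x; tool down)
def plan(x,y,z,psi):
    s=env.get_state(); p=s["tcp_pos"]; w,a,b,c=s["orientation"]; ps=2*np.arctan2(b,a)
    d=(psi-ps+np.pi)%(2*np.pi)-np.pi
    e=np.array([x,y])-p[:2]
    sx=e@[np.cos(psi),np.sin(psi)]; sy=e@[np.sin(psi),-np.cos(psi)]
    print("t %.1f at"%s["clock"],np.round(p,4),"psi %.3f gap %.4f q6 %.2f tilt(q0,q3) %.3f %.3f"%(ps%(2*np.pi),s["finger_gap"],s["joint_pos"][5],w,c))
    print("turn z units %.4f (%.1f rows) | shift units x %.4f y %.4f z %.4f | q6 end %.2f"%(-d/np.pi,abs(d)/.148,sx/.25,sy/.25,(p[2]-z)/.25,np.arctan2(y,x)-psi+np.pi))
if __name__=="__main__": plan(*map(float,sys.argv[1:5]))
E
python3 plan.py .63 -.335 .25 3.317
python3 - <<'E'
import pickle; from h import *
np.set_printoptions(precision=4,suppress=True)
C,M=pickle.load(open("m.pkl","rb"));T,Sc=C["top"],C["scene"]
d=M["straightedge","top"][0]["region"]; v,u=np.nonzero(d)
P=np.array([ray(T,(a,b),.052)[:2] for a,b in zip(u,v)])
r=cv2.minAreaRect((P*1000).astype(np.float32)); print("SE rect",r, P.min(0),P.max(0),P.mean(0))
SE=[box(-10,10,-35,145,0,52)]
print(fit([.456,-.30,0.02],SE,[(T,d)]))
rk=[box(-42,42,-153,158,0,12),box(-42,42,149,158,0,26)]
E
```

```text
t 2.4 at [ 0.2073 -0.5364  0.2313] psi 0.369 gap 0.0854 q6 1.43 tilt(q0,q3) 0.000 -0.000
turn z units -0.9384 (19.9 rows) | shift units x -1.8055 y 0.4981 z -0.0746 | q6 end -0.66
SE rect ((454.751220703125, -242.9677734375), (20.047718048095703, 184.9013214111328), 1.2181158065795898) [ 0.4437 -0.3353] [ 0.4655 -0.1506] [ 0.4547 -0.2453]
(array([ 0.457 , -0.3007,  0.0239]), np.float64(0.15672262552934058))
```

Emit:
jog_arm([
  [[0,0,-0.04,0,0,-0.047,0],[0,0,-0.04,0,0,-0.047,0],[0,0,-0.04,0,0,-0.047,0],[0,0,0,0,0,-0.047,0],[0,0,0,0,0,-0.047,0],[0,0,0,0,0,-0.047,0],[0,0,0,0,0,-0.047,0],[0,0,0,0,0,-0.047,0],[0,0,0,0,0,-0.047,0],[0,0,0,0,0,-0.047,0],[0,0,0,0,0,-0.047,0],[0,0,0,0,0,-0.047,0],[0,0,0,0,0,-0.047,0],[0,0,0,0,0,-0.047,0],[0,0,0,0,0,-0.047,0],[0,0,0,0,0,-0.047,0],[0,0,0,0,0,-0.047,0],[0,0,0,0,0,-0.047,0],[0,0,0,0,0,-0.047,0],[0,0,0,0,0,-0.047,0]],
])

```text
clock: 4.4
tcp_pos: [0.2073, -0.5364, 0.2613]
orientation: [-0.0, -0.093, 0.996, -0.0]
wrist_force: [-0.2, 0.0, -0.4]
finger_gap: 0.0855
grip_force: 0.0
```

```bash
python3 plan.py .25 -.335 .25 3.317;python3 plan.py .63 -.335 .25 3.317
```

```text
t 4.4 at [ 0.2073 -0.5364  0.2613] psi 3.328 gap 0.0855 q6 -1.53 tilt(q0,q3) -0.000 -0.000
turn z units 0.0035 (0.1 rows) | shift units x -0.3088 y 0.7632 z 0.0452 | q6 end -1.11
t 4.4 at [ 0.2073 -0.5364  0.2613] psi 3.328 gap 0.0855 q6 -1.53 tilt(q0,q3) -0.000 -0.000
turn z units 0.0035 (0.1 rows) | shift units x -1.8055 y 0.4980 z 0.0452 | q6 end -0.66
```

Emit:
jog_arm([
  [[-0.06,0.153,0,0,0,0,0],[-0.06,0.153,0,0,0,0,0],[-0.06,0.153,0,0,0,0,0],[-0.06,0.153,0,0,0,0,0],[-0.06,0.153,0,0,0,0,0],[-0.167,-0.03,0,0,0,0,0],[-0.167,-0.03,0,0,0,0,0],[-0.167,-0.03,0,0,0,0,0],[-0.167,-0.03,0,0,0,0,0],[-0.167,-0.03,0,0,0,0,0],[-0.167,-0.03,0,0,0,0,0],[-0.167,-0.03,0,0,0,0,0],[-0.167,-0.03,0,0,0,0,0],[-0.167,-0.03,0,0,0,0,0],[0,0,0.16,0,0,0,0],[0,0,0.16,0,0,0,0],[0,0,0.16,0,0,0,0],[0,0,0.16,0,0,0,0],[0,0,0,0,0,0,0]],
])

```text
clock: 6.3
tcp_pos: [0.6246, -0.3311, 0.0939]
orientation: [-0.005, -0.09, 0.996, 0.004]
wrist_force: [-0.3, 0.8, -0.2]
finger_gap: 0.0857
grip_force: 0.0
```

```bash
python3 plan.py .63 -.335 .005 3.317
```

```text
t 6.3 at [ 0.6246 -0.3311  0.0939] psi 3.322 gap 0.0857 q6 -0.78 tilt(q0,q3) -0.005 0.004
turn z units 0.0016 (0.0 rows) | shift units x -0.0186 y -0.0193 z 0.3557 | q6 end -0.66
```

Emit:
jog_arm([
  [[0,0,0.13,0,0,0,0],[0,0,0.13,0,0,0,0],[0,0,0,0,0,0,0],[0,0,0,0,0,0,0]],
])

```text
clock: 6.7
tcp_pos: [0.629, -0.3342, 0.038]
orientation: [0.0, -0.09, 0.996, -0.0]
wrist_force: [0.9, -0.1, -0.3]
finger_gap: 0.0857
grip_force: 0.0
```

```bash
python3 plan.py .63 -.335 .005 3.317; cat > snap.py <<'E'
import sys,cv2
from workcell import cams
n,out,a,b,c,d=sys.argv[1],sys.argv[2],*map(int,sys.argv[3:7])
i=cams.read_camera(n)["pixels"][a:b,c:d,::-1]; f=min(800/(d-c),600/(b-a),5)
cv2.imwrite("pics/"+out,cv2.resize(i,None,fx=f,fy=f,interpolation=cv2.INTER_CUBIC)); print("scale",f)
E
python3 snap.py scene s1.png 200 320 150 310
```

```text
t 6.7 at [ 0.629  -0.3342  0.038 ] psi 3.322 gap 0.0857 q6 -0.78 tilt(q0,q3) 0.000 -0.000
turn z units 0.0016 (0.0 rows) | shift units x -0.0034 y -0.0040 z 0.1321 | q6 end -0.66
scale 5.0
```

View pics/s1.png

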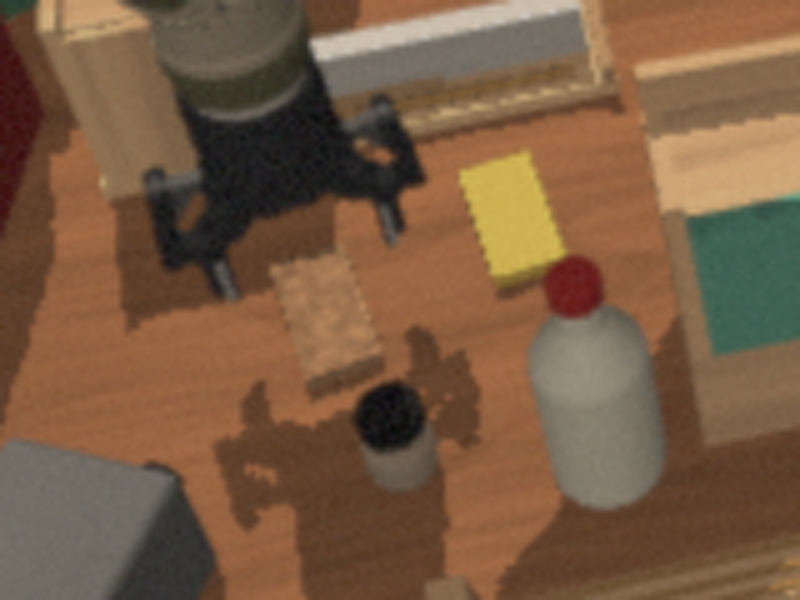

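The picture shows the fingers straddling the brown tile, whose top is centred near scene px (215,263). It is clear of the yellow decoy and the jar.

Emit:
jog_arm([
  [[-0.004,-0.004,0.07,0,0,0,0],[0,0,0.064,0,0,0,0],[0,0,0,0,0,0,0],[0,0,0,0,0,0,120],[0,0,0,0,0,0,255],[0,0,0,0,0,0,255],[0,0,0,0,0,0,255],[0,0,0,0,0,0,255],[0,0,0,0,0,0,255]],
], force=30)

```text
clock: 7.65
tcp_pos: [0.6308, -0.3353, 0.0049]
orientation: [0.001, -0.09, 0.996, -0.001]
wrist_force: [-0.4, 1.3, 5.0]
finger_gap: 0.0437
grip_force: 31.0
```

Emit:
jog_arm([
  [[0,0,-0.04,0,0,0,255],[0,0,-0.16,0,0,0,255],[0,0,-0.16,0,0,0,255],[0,0,-0.16,0,0,0,255],[0,0,-0.16,0,0,0,255],[0,0,-0.16,0,0,0,255],[0,0,0,0,0,0,255],[0,0,0,0,0,0,255]],
])

```text
clock: 8.45
tcp_pos: [0.6303, -0.335, 0.2149]
orientation: [0.001, -0.09, 0.996, -0.001]
wrist_force: [0.5, -0.2, -1.1]
finger_gap: 0.0441
grip_force: 30.8
```

```bash
python3 plan.py .614 -.0597 .10 3.112;python3 plan.py .608 .1403 .10 3.112; python3 snap.py scene s2.png 150 310 150 350
```

```text
t 8.4 at [ 0.6303 -0.335   0.2149] psi 3.322 gap 0.0441 q6 -0.78 tilt(q0,q3) 0.001 -0.001
turn z units 0.0668 (1.4 rows) | shift units x 0.0978 y 1.0989 z 0.4595 | q6 end -0.07
t 8.4 at [ 0.6303 -0.335   0.2149] psi 3.322 gap 0.0441 q6 -0.78 tilt(q0,q3) 0.001 -0.001
turn z units 0.0668 (1.4 rows) | shift units x 0.1455 y 1.8978 z 0.4595 | q6 end 0.26
scale 3.75
```

View pics/s2.png

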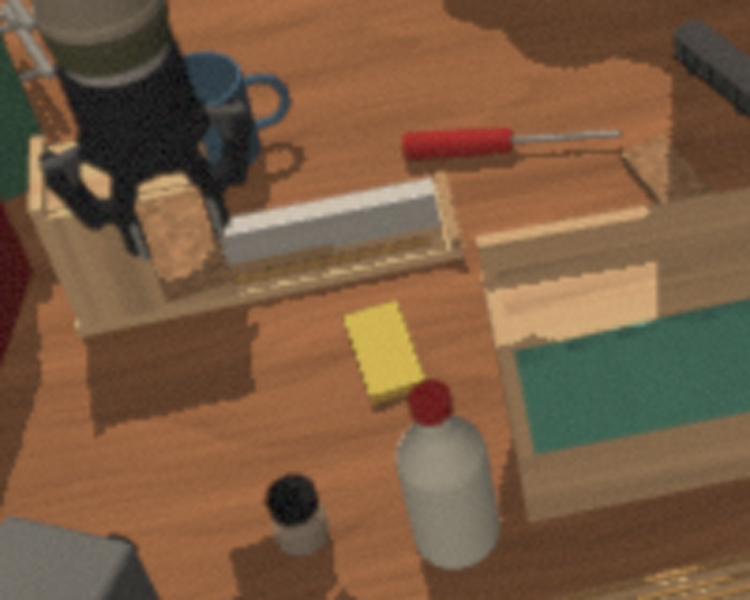

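The tile is held level in the fingers at about scene px (197,212), and everything else is in place.

```bash
python3 - <<'E'
from h import *
from workcell import cams,spotter
c=cams.read_camera("scene"); L=spotter.cut_out("tile1","scene")
d=near(L,(197,212)); print(d["conf"],d["uv"])
b=[TILE[0]+[0,0,.2149-.005]]
print(fit([.63,-.335,.18],b,[(c,d["region"])]))
print(ray(c,(196.7,211.9),.222))
E
python3 plan.py .609 -.059 .10 3.112
```

```text
0.8 [198.4, 211.6]
(array([ 0.62992214, -0.33305132,  0.1809134 ]), np.float64(0.07159052609002048))
[ 0.62452585 -0.33504734  0.222     ]
t 8.6 at [ 0.6289 -0.3341  0.211 ] psi 3.322 gap 0.0438 q6 -0.78 tilt(q0,q3) -0.001 0.001
turn z units 0.0668 (1.4 rows) | shift units x 0.1121 y 1.0974 z 0.4439 | q6 end -0.07
```

Emit:
jog_arm([
  [[0,0,0,0,0,0.0334,255],[0,0,0,0,0,0.0334,255],[0.016,0.157,0,0,0,0,255],[0.016,0.157,0,0,0,0,255],[0.016,0.157,0,0,0,0,255],[0.016,0.157,0,0,0,0,255],[0.016,0.157,0,0,0,0,255],[0.016,0.157,0,0,0,0,255],[0.016,0.157,0,0,0,0,255],[0,0,0.14,0,0,0,255],[0,0,0.14,0,0,0,255],[0,0,0.14,0,0,0,255],[0,0,0,0,0,0,255],[0,0,0,0,0,0,255]],
])

```text
clock: 10.0
tcp_pos: [0.6086, -0.0589, 0.1067]
orientation: [-0.002, 0.015, 1.0, 0.0]
wrist_force: [-0.1, -0.8, 1.1]
finger_gap: 0.0437
grip_force: 30.8
```

```bash
python3 plan.py .609 -.059 .050 3.112;  python3 snap.py scene s3.png 180 290 230 400
```

```text
t 10.0 at [ 0.6086 -0.0589  0.1067] psi 3.112 gap 0.0437 q6 -0.20 tilt(q0,q3) -0.002 0.000
turn z units -0.0000 (0.0 rows) | shift units x -0.0017 y -0.0003 z 0.2268 | q6 end -0.07
scale 4.705882352941177
```

View pics/s3.png

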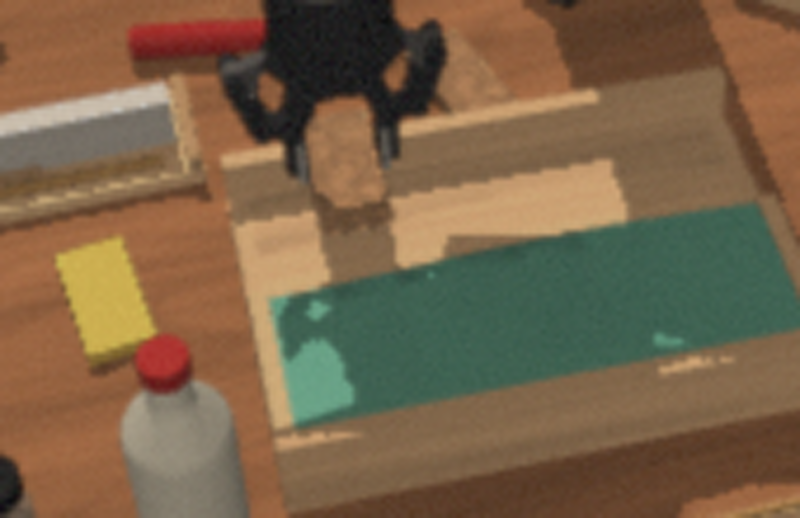

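The tile is held above the trough near its -y end, between the front board and the foam.

Emit:
jog_arm([
  [[0,0,0.08,0,0,0,255],[0,0,0.08,0,0,0,255],[0,0,0.04,0,0,0,255],[0,0,0.02,0,0,0,255],[0,0,0.006,0,0,0,255],[0,0,0,0,0,0,255],[0,0,0,0,0,0,255]],
])

```text
clock: 10.75
tcp_pos: [0.6106, -0.0593, 0.0523]
orientation: [0.001, 0.015, 1.0, -0.0]
wrist_force: [-1.4, -0.0, 0.0]
finger_gap: 0.0436
grip_force: 30.8
```

```bash
python3 plan.py .609 -.059 .050 3.112; python3 -c "
from workcell import env;print(env.get_state()['wrist_force'])"
```

```text
t 10.8 at [ 0.6106 -0.0593  0.0523] psi 3.112 gap 0.0436 q6 -0.20 tilt(q0,q3) 0.001 -0.000
turn z units 0.0000 (0.0 rows) | shift units x 0.0062 y 0.0012 z 0.0091 | q6 end -0.07
[-1.41602607 -0.01014748  0.01663818]
```

Emit:
jog_arm([
  [[0,0,0.008,0,0,0,255],[0,0,0,0,0,0,255],[0,0,0,0,0,0,120],[0,0,0,0,0,0,60],[0,0,0,0,0,0,60],[0,0,0,0,0,0,60],[0,0,-0.08,0,0,0,60],[0,0,-0.16,0,0,0,0],[0,0,-0.16,0,0,0,0],[0,0,-0.16,0,0,0,0],[0,0,0,0,0,0,0]],
])

```text
clock: 11.85
tcp_pos: [0.6132, -0.0599, 0.196]
orientation: [0.005, 0.015, 1.0, -0.001]
wrist_force: [0.3, 0.1, 0.3]
finger_gap: 0.0854
grip_force: 0.0
```

```bash
python3 plan.py .4527 .0542 .05 3.416; python3 - <<'E'
from h import *
from workcell import cams,spotter
c=cams.read_camera("top");L=spotter.cut_out("tile1","top")
print([(round(d["conf"],2),np.round(d["uv"]).tolist(),int(d["region"].sum())) for d in L])
d=near(L,(315,225));print(fit([.453,.054,.27],TILE,[(c,d["region"])]))
c=cams.read_camera("scene");L=spotter.cut_out("tile1","scene")
print([(round(d["conf"],2),np.round(d["uv"]).tolist(),int(d["region"].sum())) for d in L])
d=near(L,proj(c,[.609,-.059,.057])[0]);print(d["uv"],fit([.609,-.059,0],[TILE[0]+[0,0,.045]],[(c,d["region"])]))
E
```

```text
t 11.8 at [ 0.6132 -0.0599  0.196 ] psi 3.112 gap 0.0854 q6 -0.20 tilt(q0,q3) 0.005 -0.001
turn z units -0.0967 (2.1 rows) | shift units x 0.4942 y 0.6132 z 0.5840 | q6 end -0.16
[(0.88, [399.0, 180.0], 345)]
(array([0.453, 0.054, 0.12 ]), np.float64(1.0))
[(0.86, [251.0, 244.0], 365), (0.68, [304.0, 226.0], 311), (0.63, [328.0, 194.0], 247)]
[304.2, 226.4] (array([ 0.59804431, -0.05703047, -0.04592318]), np.float64(0.18809819349411672))
```

Emit:
jog_arm([
  [[0,0,0,0,0,-0.032,0],[0,0,0,0,0,-0.032,0],[0,0,0,0,0,-0.032,0],[0.099,0.123,0,0,0,0,0],[0.099,0.123,0,0,0,0,0],[0.099,0.123,0,0,0,0,0],[0.099,0.123,0,0,0,0,0],[0.099,0.123,0,0,0,0,0],[0,0,0.15,0,0,0,0],[0,0,0.15,0,0,0,0],[0,0,0.15,0,0,0,0],[0,0,0.1,0,0,0,0],[0,0,0,0,0,0,0],[0,0,0,0,0,0,0]],
])

```text
clock: 13.45
tcp_pos: [0.4481, 0.0557, 0.051]
orientation: [-0.002, -0.136, 0.991, 0.0]
wrist_force: [-0.6, -0.2, 0.6]
finger_gap: 0.0856
grip_force: 0.0
```

```bash
python3 plan.py .4527 .0542 .005 3.416;  python3 snap.py scene s4.png 120 240 260 420
```

```text
t 13.4 at [0.4481 0.0557 0.051 ] psi 3.414 gap 0.0856 q6 -0.33 tilt(q0,q3) -0.002 0.000
turn z units -0.0008 (0.0 rows) | shift units x -0.0162 y -0.0109 z 0.1840 | q6 end -0.16
scale 5.0
```

View pics/s4.png

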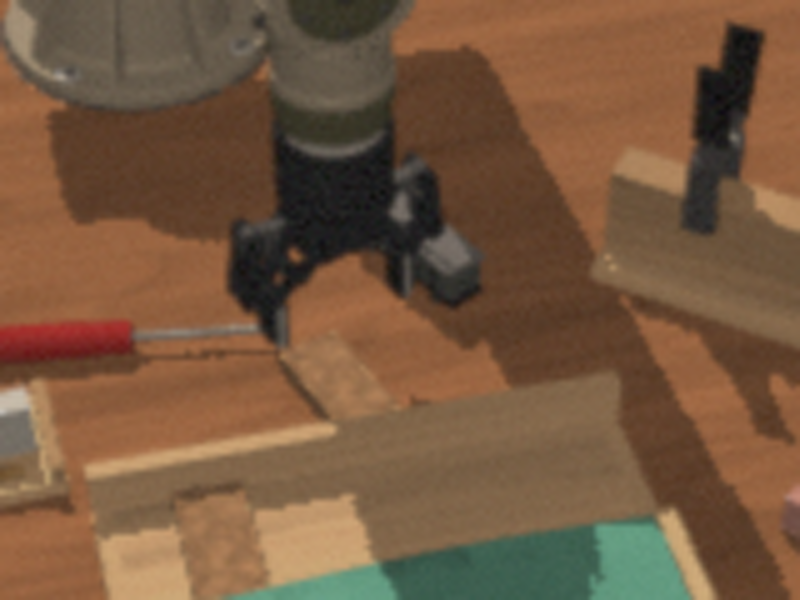

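The fingers are open over tile B, whose visible top is at about scene px (328,195). The screwdriver's tip at (311,186) lies close to the left finger, and the wagon is at (348,174) on the right. Tile A is in the trough at (304,228).

```bash
python3 - <<'E'
from h import *
from workcell import cams,spotter
np.set_printoptions(precision=4,suppress=True)
c=cams.read_camera("scene")
ps=3.414; o=np.array([.4527,.0542])
def tf(P): e=P[:2]-o; return e@[np.cos(ps),np.sin(ps)], e@[np.sin(ps),-np.cos(ps)]
for nm,cr,z in[("tip",(258,330),.006),("shaft",(140,335),.008),("tileNW",(283,348),.012),("tileNE",(338,330),.012),("tileE",(395,400),.012),("bot",(325,418),.012)]:
    P=ray(c,(260+cr[0]/5-.4,120+cr[1]/5-.4),z); print(nm,P,tf(P))
E
```

```text
tip [0.3844 0.0156 0.006 ] (np.float64(0.0761617630327683), np.float64(-0.01883942518840434))
shaft [ 0.3694 -0.0655  0.008 ] (np.float64(0.11238821611613609), np.float64(-0.09286772463793301))
tileNW [0.4127 0.0271 0.012 ] (np.float64(0.04576384053373045), np.float64(-0.015323247629708108))
tileNE [0.4054 0.0682 0.012 ] (np.float64(0.04174763183534391), np.float64(0.026186944193478383))
tileE [0.4816 0.0883 0.012 ] (np.float64(-0.03706253036178455), np.float64(0.025100037085726456))
bot [0.4854 0.0388 0.012 ] (np.float64(-0.027405871631017473), np.float64(-0.023615931628727792))
```

Emit:
jog_arm([
  [[-0.01,-0.004,0.1,0,0,0,0],[0,0,0.08,0,0,0,0],[0,0,0,0,0,0,0],[0,0,0,0,0,0,0],[0,0,0,0,0,0,120],[0,0,0,0,0,0,255],[0,0,0,0,0,0,255],[0,0,0,0,0,0,255],[0,0,0,0,0,0,255],[0,0,0,0,0,0,255]],
], force=30)

```text
clock: 14.55
tcp_pos: [0.4528, 0.0553, 0.008]
orientation: [0.001, -0.136, 0.991, -0.0]
wrist_force: [-0.6, -0.5, 6.9]
finger_gap: 0.0435
grip_force: 29.4
```

```bash
python3 plan.py .4527 .0542 .005 3.416
```

```text
t 14.6 at [0.4528 0.0553 0.008 ] psi 3.414 gap 0.0435 q6 -0.33 tilt(q0,q3) 0.001 -0.000
turn z units -0.0008 (0.0 rows) | shift units x 0.0018 y -0.0042 z 0.0118 | q6 end -0.16
```

Emit:
jog_arm([
  [[0,0,-0.04,0,0,0,255],[0,0,-0.16,0,0,0,255],[0,0,-0.16,0,0,0,255],[0,0,-0.16,0,0,0,255],[0,0,-0.16,0,0,0,255],[0,0,0,0,0,0,255],[0,0,0,0,0,0,255]],
])

```text
clock: 15.25
tcp_pos: [0.4527, 0.0554, 0.1782]
orientation: [0.002, -0.136, 0.991, -0.0]
wrist_force: [0.2, 0.4, -1.1]
finger_gap: 0.0431
grip_force: 30.7
```

```bash
python3 plan.py .615 .141 .1 3.112; python3 - <<'E'
from h import *
from workcell import cams,spotter,env
p=env.get_state()["tcp_pos"]
for n in("scene","top"):
    c=cams.read_camera(n); L=spotter.cut_out("tile1",n)
    print([(round(d["conf"],2),np.round(d["uv"]).tolist(),int(d["region"].sum())) for d in L])
    d=near(L,proj(c,p)[0]); b=[TILE[0]+[0,0,p[2]-.005]]
    print(n,proj(c,p)[0],d["uv"],fit([p[0],p[1],.27],b,[(c,d["region"])]))
E
```

```text
t 15.2 at [0.4527 0.0554 0.1782] psi 3.414 gap 0.0431 q6 -0.33 tilt(q0,q3) 0.002 -0.000
turn z units 0.0960 (2.0 rows) | shift units x -0.6387 y 0.3616 z 0.3128 | q6 end 0.25
[(0.84, [328.0, 159.0], 238), (0.81, [250.0, 243.0], 352), (0.61, [305.0, 225.0], 320)]
scene [325.94925555 157.96829886] [328.2, 158.9] (array([0.45434895, 0.05997352, 0.16081671]), np.float64(0.31284960571850007))
[(0.86, [351.0, 175.0], 403), (0.66, [398.0, 182.0], 428)]
top [313.78360466 222.02200127] [351.3, 174.8] (array([0.45273194, 0.05537573, 0.12      ]), np.float64(1.0))
```

Emit:
jog_arm([
  [[0,0,0,0,0,0.032,255],[0,0,0,0,0,0.032,255],[0,0,0,0,0,0.032,255],[-0.128,0.072,0,0,0,0,255],[-0.128,0.072,0,0,0,0,255],[-0.128,0.072,0,0,0,0,255],[-0.128,0.072,0,0,0,0,255],[-0.128,0.072,0,0,0,0,255],[0,0,0.1,0,0,0,255],[0,0,0.1,0,0,0,255],[0,0,0,0,0,0,255],[0,0,0,0,0,0,255]],
])

```text
clock: 16.65
tcp_pos: [0.6134, 0.1405, 0.1254]
orientation: [-0.002, 0.015, 1.0, -0.0]
wrist_force: [-0.1, -0.3, -0.4]
finger_gap: 0.0431
grip_force: 30.7
```

```bash
python3 plan.py .615 .141 .053 3.112; python3 - <<'E'
from h import *
from workcell import cams,spotter
c=cams.read_camera("top"); L=spotter.cut_out("tile1","top")
d=near(L,(351,175)); print(d["uv"],fit([.609,-.059,0],[TILE[0]+[0,0,.045]],[(c,d["region"])]))
E
```

```text
t 16.6 at [0.6134 0.1405 0.1254] psi 3.112 gap 0.0431 q6 0.13 tilt(q0,q3) -0.002 -0.000
turn z units -0.0000 (0.0 rows) | shift units x -0.0063 y 0.0024 z 0.2897 | q6 end 0.25
[352.2, 175.4] (array([ 0.60922984, -0.05863263, -0.03779296]), np.float64(0.07170629162480924))
```

Emit:
jog_arm([
  [[-0.004,0.002,0.1,0,0,0,255],[0,0,0.1,0,0,0,255],[0,0,0.05,0,0,0,255],[0,0,0.025,0,0,0,255],[0,0,0.012,0,0,0,255],[0,0,0,0,0,0,255],[0,0,0,0,0,0,255]],
])

```text
clock: 17.45
tcp_pos: [0.6164, 0.1412, 0.0561]
orientation: [0.001, 0.015, 1.0, 0.0]
wrist_force: [0.0, 0.4, 0.2]
finger_gap: 0.0428
grip_force: 30.7
```

Emit:
jog_arm([
  [[0,0,0.004,0,0,0,255],[0,0,0,0,0,0,255],[0,0,0,0,0,0,120],[0,0,0,0,0,0,60],[0,0,0,0,0,0,60],[0,0,0,0,0,0,60],[0,0,-0.08,0,0,0,60],[0,0,-0.16,0,0,0,60],[0,0,-0.16,0,0,0,60],[0,0,-0.16,0,0,0,60],[0,0,-0.16,0,0,0,60],[0,0,0,0,0,0,60],[0,0,0,0,0,0,60]],
])

```text
clock: 18.75
tcp_pos: [0.6164, 0.1412, 0.2353]
orientation: [0.001, 0.015, 1.0, 0.0]
wrist_force: [-0.1, 0.4, 0.0]
finger_gap: 0.065
grip_force: 0.0
```

```bash
python3 plan.py .457 -.252 .25 1.595; python3 snap.py top t2.png 120 300 180 460
```

```text
t 18.8 at [0.6164 0.1412 0.2353] psi 3.112 gap 0.0650 q6 0.13 tilt(q0,q3) 0.001 0.000
turn z units 0.4829 (10.3 rows) | shift units x -1.5569 y -0.6753 z -0.0587 | q6 end 1.04
scale 2.857142857142857
```

View pics/t2.png

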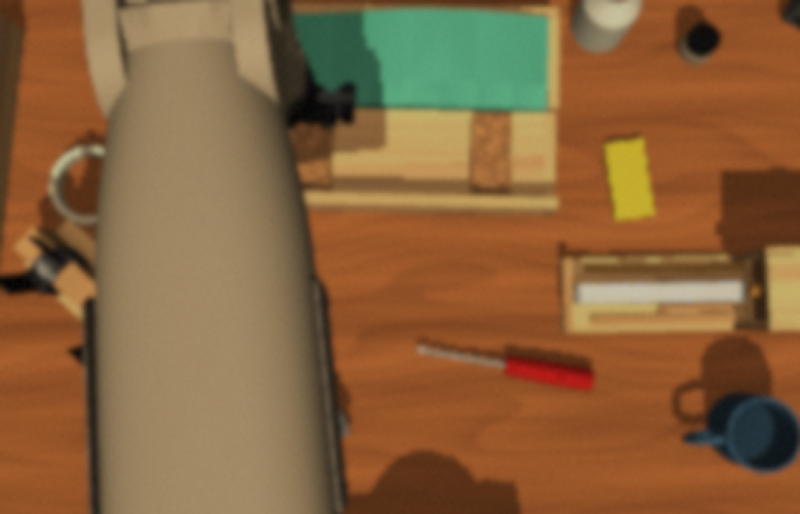

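Both tiles are in the trough, at about top px (351,173) and (290,173). The arm covers the area on the left.

Emit:
jog_arm([
  [[0,0,0,0,0,0.044,60],[0,0,0,0,0,0.044,60],[0,0,0,0,0,0.044,60],[0,0,0,0,0,0.044,60],[0,0,0,0,0,0.044,60],[0,0,0,0,0,0.044,60],[0,0,0,0,0,0.044,60],[0,0,0,0,0,0.044,60],[0,0,0,0,0,0.044,60],[0,0,0,0,0,0.044,60],[0,0,0,0,0,0.043,60]],
])

```text
clock: 19.9
tcp_pos: [0.6145, 0.141, 0.2314]
orientation: [-0.001, 0.701, 0.713, -0.002]
wrist_force: [0.5, 0.5, 0.1]
finger_gap: 0.0651
grip_force: 0.0
```

Emit:
jog_arm([
  [[-0.14,-0.062,0,0,0,0,60],[-0.14,-0.062,0,0,0,0,60],[-0.14,-0.062,0,0,0,0,60],[-0.14,-0.062,0,0,0,0,60],[-0.14,-0.062,0,0,0,0,60],[-0.14,-0.062,0,0,0,0,60],[-0.14,-0.062,0,0,0,0,60],[-0.14,-0.062,0,0,0,0,60],[-0.14,-0.062,0,0,0,0,60],[-0.14,-0.062,0,0,0,0,100],[-0.14,-0.062,0,0,0,0,100],[0,0,0,0,0,0,100],[0,0,0,0,0,0,100]],
])

```text
clock: 21.2
tcp_pos: [0.4532, -0.2479, 0.2323]
orientation: [-0.002, 0.699, 0.715, -0.0]
wrist_force: [0.5, 0.2, -0.7]
finger_gap: 0.0521
grip_force: 0.0
```

```bash
python3 plan.py .455 -.249 .1 1.593; python3 - <<'E'
from h import *
from workcell import cams,spotter
np.set_printoptions(precision=4,suppress=True)
c=cams.read_camera("top"); L=spotter.cut_out("tile1","top")
for u,p in(((351,175),(.609,-.059)),((289,174),(.615,.141))):
    d=near(L,u); print(d["uv"],fit([*p,0],[TILE[0]+[0,0,.045]],[(c,d["region"])]))
for t,z in(("front_board",.077),("hood",.063),("module",0),("batten",0),("clamp1",.068)):
    for d in spotter.landmark_of(t,"top"): print(t,round(d["conf"],2),ray(c,d["uv"],z))
cv2.imwrite("pics/top_full.png",c["pixels"][:,:,::-1])
E
python3 snap.py scene s5.png 150 270 150 310
```

```text
t 21.2 at [ 0.4532 -0.2479  0.2323] psi 1.592 gap 0.0521 q6 0.89 tilt(q0,q3) -0.002 -0.000
turn z units -0.0002 (0.0 rows) | shift units x -0.0047 y 0.0071 z 0.5291 | q6 end 1.05
[353.7, 173.4] (array([ 0.6074, -0.0593, -0.0623]), np.float64(0.09249031986162437))
[289.4, 174.2] (array([ 0.6152,  0.142 , -0.0421]), np.float64(0.06491908419718118))
front_board 0.6 [0.568  0.0528 0.077 ]
front_board 0.6 [ 0.7205 -0.2816  0.077 ]
hood 0.67 [0.6729 0.3457 0.063 ]
hood 0.4 [0.4268 0.3332 0.063 ]
module 0.85 [0.6173 0.0413 0.    ]
module 0.32 [ 0.7393 -0.296   0.    ]
batten 0.95 [0.433  0.3622 0.    ]
clamp1 0.79 [0.4867 0.4128 0.068 ]
clamp1 0.65 [0.4132 0.325  0.068 ]
scale 5.0
```

View pics/s5.png

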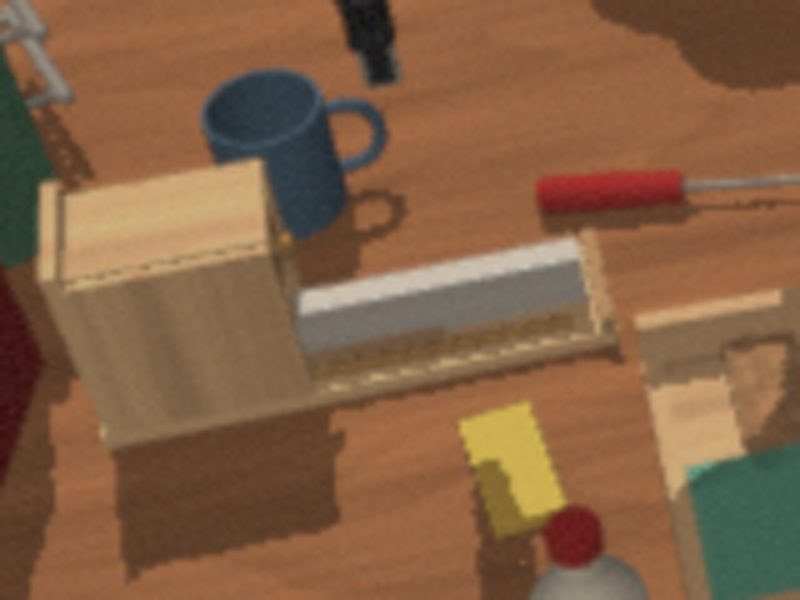

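The picture shows the straightedge's exposed part from scene px (210,210) at the hood to (266,200) at the free end just short of the lip.

```bash
python3 - <<'E'
from h import *
from workcell import cams
np.set_printoptions(precision=4,suppress=True)
c=cams.read_camera("scene")
f=lambda a,b,z: ray(c,(150+a/5-.4,150+b/5-.4),z)
e=f(580,250,.052);h=f(300,301,.052);print("end",e,"hood",h,"yaw",np.arctan2(-(e-h)[0],(e-h)[1]),"len",np.hypot(*(e-h)[:2]))
print("edges at end",f(577,237,.052),f(583,263,.052))
print("lip top outer front corner",f(612,335,.026),f(590,230,.026),"rack front corner floor",f(312,392,.012))
E
```

```text
end [ 0.4565 -0.1503  0.052 ] hood [ 0.4544 -0.329   0.052 ] yaw -0.012242282395232288 len 0.1787301908394114
edges at end [ 0.4442 -0.1504  0.052 ] [ 0.4687 -0.1501  0.052 ]
lip top outer front corner [ 0.5116 -0.141   0.026 ] [ 0.4134 -0.1403  0.026 ] rack front corner floor [ 0.4966 -0.3323  0.012 ]
```

Emit:
jog_arm([
  [[0.01,0.006,0.15,0,0,0.004,100],[0,0,0.15,0,0,0,100],[0,0,0.15,0,0,0,100],[0,0,0.15,0,0,0,100],[0,0,0.1,0,0,0,100],[0,0,0,0,0,0,100],[0,0,0,0,0,0,100]],
])

```text
clock: 22.35
tcp_pos: [0.4559, -0.2452, 0.0594]
orientation: [-0.0, 0.703, 0.711, -0.0]
wrist_force: [-0.0, -0.7, -0.7]
finger_gap: 0.0521
grip_force: 0.0
```

```bash
python3 plan.py .455 -.245 .035 1.58;python3 snap.py scene s6.png 170 250 190 310
```

```text
t 22.4 at [ 0.4559 -0.2452  0.0594] psi 1.582 gap 0.0521 q6 0.91 tilt(q0,q3) -0.000 -0.000
turn z units 0.0008 (0.0 rows) | shift units x 0.0007 y -0.0036 z 0.0976 | q6 end 1.07
scale 5
```

View pics/s6.png

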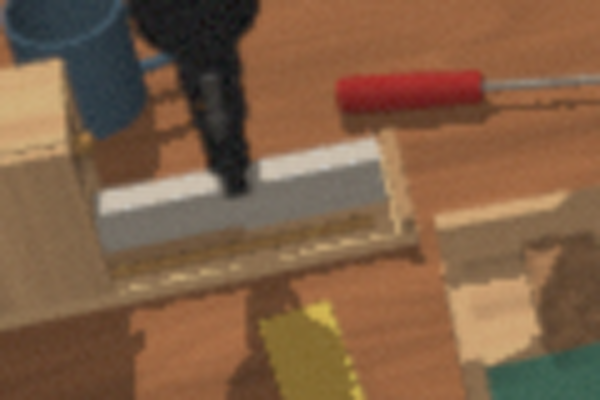

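The fingers straddle the straightedge, about 50 mm from its middle towards the lip, and are well clear of the hood.

Emit:
jog_arm([
  [[0,0,0.06,0,0,0,100],[0,0,0.038,0,0,0,100],[0,0,0,0,0,0,100],[0,0,0,0,0,0,180],[0,0,0,0,0,0,255],[0,0,0,0,0,0,255],[0,0,0,0,0,0,255],[0,0,0,0,0,0,255],[0,0,0,0,0,0,255]],
], force=70)

```text
clock: 23.3
tcp_pos: [0.4566, -0.2458, 0.0356]
orientation: [0.001, 0.703, 0.711, 0.0]
wrist_force: [0.5, 0.0, 6.4]
finger_gap: 0.0184
grip_force: 69.0
```

```bash
python3 plan.py .455 -.245 .035 1.58; python3 - <<'E'
import numpy as np
# lift: pivot rear-bottom; TCP relative to pivot: along 195, height h; tilt 4deg
th=.07; a,h=.195,.035-.012
# tool frame: x=+y_rack (out), z=down. rotation raising +x end: about tool +y?  tool x->up(-z): R_y(+) sends x->-z : yes
dx=a*np.cos(th)-h*np.sin(th)-a; dz=a*np.sin(th)+h*np.cos(th)-h
print("TCP out %.4f up %.4f"%(dx,dz),"turn y units",th/np.pi)
E
```

```text
t 23.3 at [ 0.4566 -0.2458  0.0356] psi 1.582 gap 0.0184 q6 0.91 tilt(q0,q3) 0.001 0.000
turn z units 0.0007 (0.0 rows) | shift units x 0.0033 y -0.0063 z 0.0024 | q6 end 1.07
TCP out -0.0021 up 0.0136 turn y units 0.02228169203286535
```

Emit:
jog_arm([
  [[-0.002,0,-0.0145,0,0.0056,0,255],[-0.002,0,-0.0145,0,0.0056,0,255],[-0.002,0,-0.0145,0,0.0056,0,255],[-0.002,0,-0.0145,0,0.0056,0,255],[0,0,0,0,0,0,255],[0,0,0,0,0,0,255]],
])

```text
clock: 23.9
tcp_pos: [0.4557, -0.2482, 0.0489]
orientation: [-0.025, 0.703, 0.71, 0.025]
wrist_force: [0.2, -0.1, -1.0]
finger_gap: 0.0181
grip_force: 68.4
```

```bash
python3 plan.py .455 -.245 .035 1.58;python3 snap.py scene s7.png 170 250 190 310
```

```text
t 23.9 at [ 0.4557 -0.2482  0.0489] psi 1.581 gap 0.0181 q6 0.87 tilt(q0,q3) -0.025 0.025
turn z units 0.0005 (0.0 rows) | shift units x 0.0129 y -0.0028 z 0.0554 | q6 end 1.07
scale 5
```

View pics/s7.png

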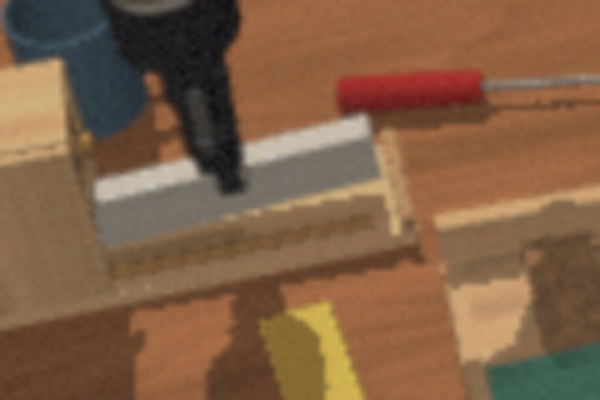

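The free end has risen about 20 mm and its bottom corner is above the lip, while the rear is still under the hood.

Emit:
jog_arm([
  [[0.04,0,0,0,0,0,255],[0.06,0,0,0,0,0,255],[0.06,0,0,0,0,0,255],[0.06,0,0,0,0,0,255],[0.08,0,0,0,0,0,255],[0.08,0,0,0,0,0,255],[0.08,0,0,0,0,0,255],[0.08,0,0,0,0,0,255],[0.04,0,0,0,0,0,255],[0,0,0,0,0,0,255],[0,0,0,0,0,0,255]],
])

```text
clock: 25.05
tcp_pos: [0.4544, -0.103, 0.0593]
orientation: [-0.025, 0.702, 0.711, 0.025]
wrist_force: [-0.4, 0.2, -2.3]
finger_gap: 0.0185
grip_force: 68.3
```

```bash
python3 plan.py .455 -.1 .25 1.58;python3 snap.py scene s8.png 150 270 180 340
```

```text
t 25.1 at [ 0.4544 -0.103   0.0593] psi 1.583 gap 0.0185 q6 1.12 tilt(q0,q3) -0.025 0.025
turn z units 0.0010 (0.0 rows) | shift units x 0.0120 y 0.0025 z -0.7627 | q6 end 1.35
scale 5.0
```

View pics/s8.png

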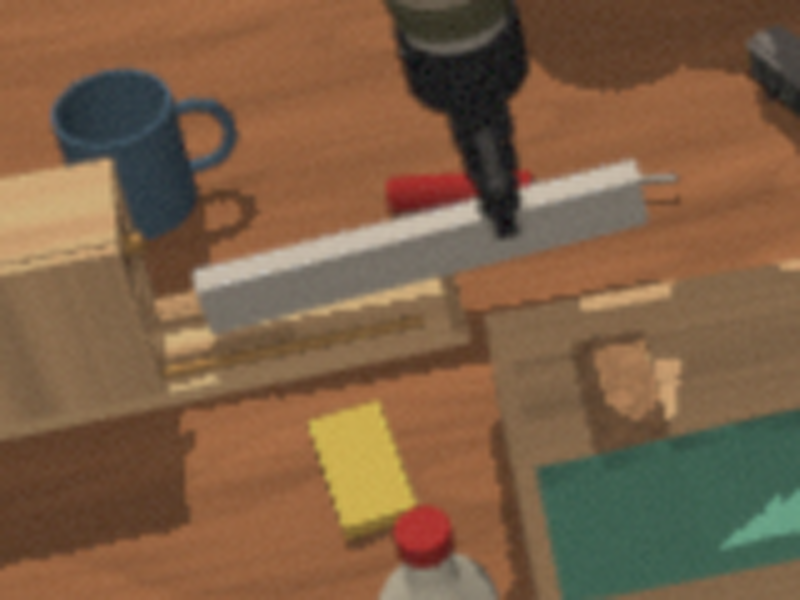

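The straightedge is held in the gripper with its rear end at scene px (220,215), out from under the hood.

Emit:
jog_arm([
  [[0.02,0,-0.08,0,0,0,255],[0.02,0,-0.12,0,0,0,255],[0.02,0,-0.14,0,-0.0056,0,255],[0,0,-0.14,0,-0.0056,0,255],[0,0,-0.12,0,-0.0056,0,255],[0,0,0,0,-0.0056,0,255],[0,0,0,0,0,0,255],[0,0,0,0,0,0,255]],
])

```text
clock: 25.9
tcp_pos: [0.4533, -0.097, 0.2086]
orientation: [-0.001, 0.703, 0.711, -0.0]
wrist_force: [0.4, -0.4, -1.8]
finger_gap: 0.0183
grip_force: 68.6
```

```bash
python3 plan.py .576 .09 .2 1.541; python3 - <<'E'
from h import *
import pickle
np.set_printoptions(precision=1,suppress=True,linewidth=160)
C,_=pickle.load(open("m.pkl","rb"));T=C["top"]
for f in("pics/top0.png","pics/top_full.png"):
  i=cv2.imread(f).astype(float).mean(2)
  for y0 in(.16,.06,.0,-.04):
    # sample along x at z=.077
    xs=np.arange(.535,.585,.0025); uv=proj(T,np.c_[xs,np.full_like(xs,y0),np.full_like(xs,.077)]).astype(np.float32)
    v=np.mean([cv2.remap(i.astype(np.float32),uv[:,0:1]+k,uv[:,1:2],cv2.INTER_LINEAR)[:,0] for k in(-3,-2,-1,0,1,2,3)],0)
    print(f[5:12],y0,v)
print((np.arange(.535,.585,.0025)*1000))
E
```

```text
t 25.9 at [ 0.4533 -0.097   0.2086] psi 1.582 gap 0.0183 q6 1.18 tilt(q0,q3) -0.001 -0.000
turn z units 0.0129 (0.3 rows) | shift units x 0.7623 y 0.4681 z 0.0345 | q6 end 1.76
top0.pn 0.16 [110.6 111.  111.4 110.9 111.3 113.  118.3 129.4 143.6 153.7 157.  152.7 141.2 124.  111.1 102.4  97.8  97.  105.3 120.7]
top0.pn 0.06 [ 63.1  64.7  68.   71.6  81.5  97.  117.2 137.1 151.3 155.5 151.6 140.7 125.9 110.7 102.5  98.3  97.   98.6 106.6 123. ]
top0.pn 0.0 [ 59.3  58.1  57.1  57.2  61.2  69.6  80.7  91.3  98.6 101.  101.6 101.6 101.3 100.8  99.7  99.1  98.6  98.2  97.5  96.2]
top0.pn -0.04 [ 57.5  56.5  56.2  57.3  63.3  74.1  86.1  95.9 101.5 102.3 101.4 100.3  99.9 100.4 100.5 101.  101.1 100.5  99.2  96.9]
top_ful 0.16 [62.3 62.4 62.5 62.3 61.1 61.1 64.3 72.6 83.9 92.5 96.9 97.5 95.1 88.6 81.9 77.  74.8 74.7 75.4 76.5]
top_ful 0.06 [ 94.8  94.6  95.3  96.2  96.1  96.8  99.2 102.5 103.8 101.4  99.   97.8  98.1  97.6  95.4  93.5  92.2  91.5  91.3  90.8]
top_ful 0.0 [96.4 93.4 89.8 86.  80.2 77.6 80.8 88.1 94.9 96.9 97.8 97.9 97.4 96.  95.7 95.2 94.9 94.5 93.5 92.3]
top_ful -0.04 [ 94.   92.6  92.7  95.5 101.8 110.7 119.2 124.8 126.2 120.5 107.2  91.1  78.3  74.   77.9  83.   86.8  88.8  88.2  87. ]
[535.  537.5 540.  542.5 545.  547.5 550.  552.5 555.  557.5 560.  562.5 565.  567.5 570.  572.5 575.  577.5 580.  582.5]
```

Emit:
jog_arm([
  [[0,0,0,0,0,0.0125,255],[0.127,0.081,0,0,0,0,255],[0.127,0.081,0,0,0,0,255],[0.127,0.081,0,0,0,0,255],[0.127,0.081,0,0,0,0,255],[0.127,0.081,0,0,0,0,255],[0.127,0.081,0,0,0,0,255],[0,0,0.12,0,0,0,255],[0,0,0.08,0,0,0,255],[0,0,0,0,0,0,255],[0,0,0,0,0,0,255]],
])

```text
clock: 27.0
tcp_pos: [0.5799, 0.0897, 0.1585]
orientation: [-0.001, 0.717, 0.697, -0.001]
wrist_force: [-0.6, 0.7, -1.3]
finger_gap: 0.0183
grip_force: 68.8
```

```bash
python3 plan.py .580 .091 .081 1.543;python3 - <<'E'
from h import *
from workcell import cams,spotter,env
np.set_printoptions(precision=4,suppress=True)
p=env.get_state()["tcp_pos"]; zb=p[2]-.023
SE=[box(-10,10,-145,145,0,40)+[0,0,zb]]
o=[]
for n in("scene","top"):
    c=cams.read_camera(n);L=spotter.cut_out("straightedge",n)
    print(n,[(round(d["conf"],2),np.round(d["uv"]).tolist(),int(d["region"].sum())) for d in L])
    if L: print(fit([p[0],p[1]-.05,-.028],SE,[(c,L[0]["region"])]))
E
python3 snap.py scene s9.png 150 270 250 410
```

```text
t 27.0 at [0.5799 0.0897 0.1585] psi 1.542 gap 0.0183 q6 1.62 tilt(q0,q3) -0.001 -0.001
turn z units -0.0002 (0.0 rows) | shift units x 0.0052 y 0.0002 z 0.3102 | q6 end 1.75
scene [(0.79, [326.0, 192.0], 1400)]
(array([ 0.5767,  0.0395, -0.0219]), np.float64(0.12025684723382335))
top [(0.81, [341.0, 180.0], 584)]
(array([ 0.5782,  0.0252, -0.0301]), np.float64(0.4458834935767958))
scale 5.0
```

View pics/s9.png

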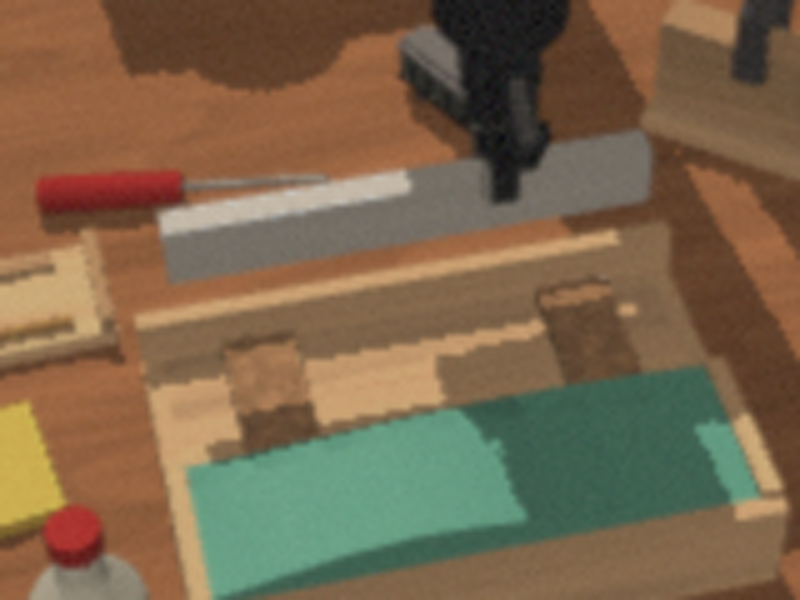

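The straightedge hangs level and parallel above the trough, with both tiles lying crosswise at scene px (303,225) and (366,215).

Emit:
jog_arm([
  [[0,0,0.1,0,0,0,255],[0,0,0.1,0,0,0,255],[0,0,0.06,0,0,0,255],[0,0,0.02,0,0,0,255],[0,0,0,0,0,0,255],[0,0,0,0,0,0,255]],
])

```text
clock: 27.85
tcp_pos: [0.5818, 0.09, 0.0912]
orientation: [0.001, 0.717, 0.697, 0.001]
wrist_force: [-0.1, -0.5, -2.0]
finger_gap: 0.0183
grip_force: 68.8
```

```bash
python3 plan.py .580 .091 .081 1.543;python3 snap.py scene s10.png 150 270 250 410
```

```text
t 27.9 at [0.5818 0.09   0.0912] psi 1.543 gap 0.0183 q6 1.62 tilt(q0,q3) 0.001 0.001
turn z units -0.0001 (0.0 rows) | shift units x 0.0039 y -0.0073 z 0.0409 | q6 end 1.75
scale 5.0
```

View pics/s10.png

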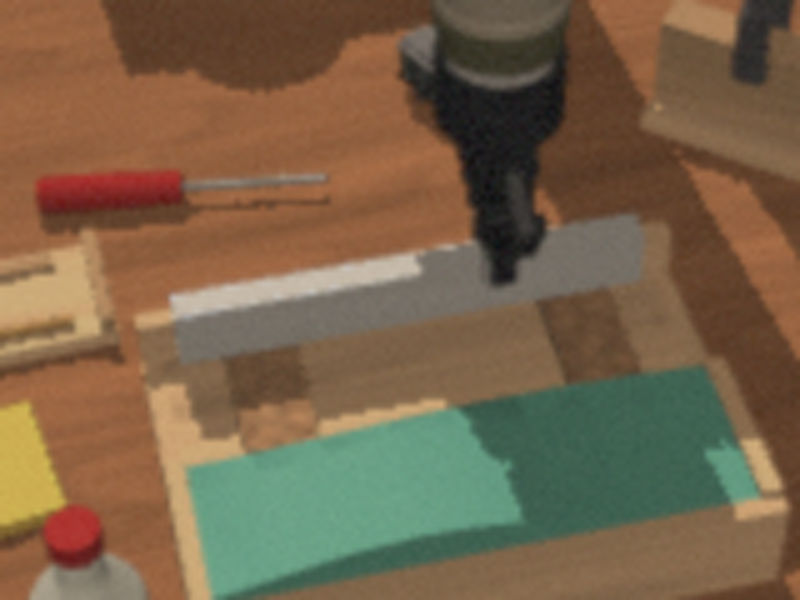

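The straightedge is about 10 mm above the tiles, just inside the front board. That was my 14th picture, so from here I work by numbers only.

Emit:
jog_arm([
  [[0,-0.004,0.02,0,0,0,255],[0,0,0.01,0,0,0,255],[0,0,0.006,0,0,0,255],[0,0,0,0,0,0,255],[0,0,0,0,0,0,255]],
])

```text
clock: 28.4
tcp_pos: [0.5798, 0.09, 0.0809]
orientation: [0.0, 0.717, 0.697, -0.0]
wrist_force: [-0.8, -0.3, -1.8]
finger_gap: 0.0185
grip_force: 68.9
```

Emit:
jog_arm([
  [[0,0,0.006,0,0,0,255],[0,0,0,0,0,0,255],[0,0,0,0,0,0,255]],
])

```text
clock: 28.7
tcp_pos: [0.5801, 0.0901, 0.0806]
orientation: [0.0, 0.717, 0.697, 0.0]
wrist_force: [-2.3, 0.9, 5.6]
finger_gap: 0.0183
grip_force: 69.6
```

Emit:
jog_arm([
  [[0,-0.006,-0.003,0,0,0,255],[0,-0.006,0,0,0,0,255],[0,0,0,0,0,0,255],[0,0,0,0,0,0,255]],
])

```text
clock: 29.1
tcp_pos: [0.5773, 0.0901, 0.0805]
orientation: [0.0, 0.717, 0.697, 0.0]
wrist_force: [0.1, -0.7, 2.3]
finger_gap: 0.0184
grip_force: 69.4
```

Emit:
jog_arm([
  [[0,-0.006,0,0,0,0,255],[0,-0.004,0,0,0,0,255],[0,0,0,0,0,0,255],[0,0,0,0,0,0,255]],
])

```text
clock: 29.5
tcp_pos: [0.5755, 0.0902, 0.0805]
orientation: [0.001, 0.717, 0.697, 0.001]
wrist_force: [5.6, -0.1, 0.6]
finger_gap: 0.0181
grip_force: 69.3
```

Emit:
jog_arm([
  [[0,-0.004,0,0,0,0,255],[0,0,0,0,0,0,255],[0,0,0,0,0,0,220],[0,0,0,0,0,0,150],[0,0,0,0,0,0,120],[0,0,0,0,0,0,120],[0,0,-0.03,0,0,0,120],[0,0,-0.1,0,0,0,120],[0,0,-0.16,0,0,0,60],[0,0,-0.16,0,0,0,0],[0,0,-0.16,0,0,0,0],[0,0,-0.1,0,0,0,0],[0,0,0,0,0,0,0],[0,0,0,0,0,0,0]],
])

```text
clock: 30.9
tcp_pos: [0.5734, 0.0903, 0.2584]
orientation: [0.0, 0.717, 0.697, 0.0]
wrist_force: [0.0, -0.5, -1.4]
finger_gap: 0.0852
grip_force: 0.0
```

```bash
python3 plan.py .4132 .332 .25 3.977;python3 - <<'E'
from h import *
from workcell import cams,spotter,env
np.set_printoptions(precision=4,suppress=True)
SE=[box(-10,10,-145,145,57,97)]
for n in("scene","top"):
    c=cams.read_camera(n);L=spotter.cut_out("straightedge",n)
    print(n,[(round(d["conf"],2),np.round(d["uv"]).tolist(),int(d["region"].sum())) for d in L])
    if L: print(fit([.574,.04,-.028],SE,[(c,L[0]["region"])]))
    for z in (.068,): 
        for d in spotter.landmark_of("clamp1",n): print("clamp",round(d["conf"],2),ray(c,d["uv"],z))
    for d in spotter.cut_out("clamp1",n): 
        print("mask",round(d["conf"],2),d["uv"],d["region"].sum(),"at z.137",ray(c,d["uv"],.137))
    for d in spotter.landmark_of("batten",n): print("batten",round(d["conf"],2),ray(c,d["uv"],0))
E
```

```text
t 30.9 at [0.5734 0.0903 0.2584] psi 1.543 gap 0.0852 q6 1.62 tilt(q0,q3) 0.000 0.000
turn z units -0.7748 (16.4 rows) | shift units x -0.2871 y 1.1239 z 0.0334 | q6 end -0.16
scene [(0.58, [331.0, 209.0], 1245), (0.55, [344.0, 168.0], 397)]
(array([ 0.5719,  0.0393, -0.0286]), np.float64(0.06196443310572508))
clamp 0.72 [0.4767 0.4156 0.068 ]
mask 0.67 [401.8, 143.8] 441 at z.137 [0.4018 0.3319 0.137 ]
mask 0.58 [434.0, 153.5] 363 at z.137 [0.4782 0.4147 0.137 ]
batten 0.98 [0.4316 0.3811 0.    ]
batten 0.74 [ 0.766  -0.1905  0.    ]
batten 0.43 [0.5898 0.4115 0.    ]
top [(0.87, [334.0, 186.0], 462)]
(array([ 0.5725,  0.0341, -0.0117]), np.float64(0.42734779607827555))
clamp 0.57 [0.4898 0.4113 0.068 ]
clamp 0.54 [0.4135 0.3243 0.068 ]
mask 0.72 [218.8, 236.1] 291 at z.137 [0.4133 0.335  0.137 ]
mask 0.66 [191.5, 213.1] 294 at z.137 [0.4808 0.4175 0.137 ]
mask 0.19 [225.5, 230.2] 102 at z.137 [0.4305 0.3157 0.137 ]
batten 0.58 [0.4321 0.3552 0.    ]
```

```bash
cat > cl.py <<'E'
from h import *
def prism(a,b): # a,b: (x0,x1,halfy,z)
    return np.array([[x,y,q[3]] for q in(a,b) for x in q[:2] for y in(-q[2],q[2])])/1000+[0,0,.068]
CL=[]
for s in(1,-1):
    CL+=[prism((s*15,s*21,13,69),(s*23,s*29,13,134)),prism((s*16,s*22,12,-8),(s*16,s*22,12,20)),prism((s*12,s*22,12,20),(s*4,s*16,12,60)),prism((s*4,s*16,12,60),(s*12,s*20,12,75))]
E
python3 - <<'E'
from cl import *
from workcell import cams,spotter
np.set_printoptions(precision=4,suppress=True)
O={"A":[],"B":[]}; B=[]
for n in("scene","top"):
    c=cams.read_camera(n);L=spotter.cut_out("clamp1",n)
    for k,p in(("A",(.48,.416,.137)),("B",(.408,.333,.137))):
        u=proj(c,p)[0]; d=near(L,u) if L else None
        if d is not None and np.hypot(*(np.array(d["uv"])-u))<10: O[k].append((c,d["region"]))
    L=spotter.cut_out("batten",n)
    if L: B.append((c,near(L,proj(c,(.438,.367,.05))[0])["region"]))
for k,p in(("A",(.48,.416,-.74)),("B",(.408,.333,-.74))):
    for o in[[x] for x in O[k]]+[O[k]]: print(k,len(o),*fit(p,CL,o))
# batten with clamps as part of the silhouette
for o in[[x] for x in B]+[B]: print("bat",*fit((.438,.367,-.74),BAT,o))
# union of everything in the scene: batten+clamps mask
E
```

```text
A 1 [ 0.4805  0.4111 -0.649 ] 0.1690523591479195
A 1 [ 0.4797  0.4103 -0.5968] 0.25401790905919286
A 2 [ 0.48    0.4111 -0.609 ] 0.43757694632447874
B 1 [ 0.4101  0.3339 -0.7122] 0.16025527882802115
B 1 [ 0.4099  0.3319 -0.5497] 0.34545842444930397
B 2 [ 0.4102  0.334  -0.7094] 0.5297216826526262
bat [ 0.437   0.3699 -0.7255] 0.13421645504443747
bat [ 0.4439  0.3733 -0.7448] 0.43377108620194116
bat [ 0.4391  0.369  -0.7433] 0.5792831168130667
```

Emit:
jog_arm([
  [[0,0,0,0,0,-0.0456,0],[0,0,0,0,0,-0.0456,0],[0,0,0,0,0,-0.0456,0],[0,0,0,0,0,-0.0456,0],[0,0,0,0,0,-0.0456,0],[0,0,0,0,0,-0.0456,0],[0,0,0,0,0,-0.0456,0],[0,0,0,0,0,-0.0456,0],[0,0,0,0,0,-0.0456,0],[0,0,0,0,0,-0.0456,0],[0,0,0,0,0,-0.0456,0],[0,0,0,0,0,-0.0456,0],[0,0,0,0,0,-0.0456,0],[0,0,0,0,0,-0.0456,0],[0,0,0,0,0,-0.0456,0],[0,0,0,0,0,-0.0456,0],[0,0,0,0,0,-0.0456,0],[0,0,0,0,0,0,0]],
])

```text
clock: 33.5
tcp_pos: [0.5734, 0.0902, 0.2578]
orientation: [0.0, -0.406, 0.914, -0.0]
wrist_force: [0.4, -0.8, -0.7]
finger_gap: 0.0859
grip_force: 0.0
```

```bash
python3 plan.py .410 .334 .25 3.977
```

```text
t 33.5 at [0.5734 0.0902 0.2578] psi 3.978 gap 0.0859 q6 -0.82 tilt(q0,q3) 0.000 -0.000
turn z units 0.0005 (0.0 rows) | shift units x -0.2845 y 1.1389 z 0.0311 | q6 end -0.15
```

Emit:
jog_arm([
  [[-0.036,0.142,0,0,0,0,0],[-0.036,0.142,0,0,0,0,0],[-0.036,0.142,0,0,0,0,0],[-0.036,0.142,0,0,0,0,0],[-0.036,0.142,0,0,0,0,0],[-0.036,0.142,0,0,0,0,0],[-0.036,0.142,0,0,0,0,0],[-0.034,0.142,0,0,0,0,0],[0,0,0,0,0,0,0],[0,0,0,0,0,0,0],[0,0,0,0,0,0,0]],
])

```text
clock: 34.6
tcp_pos: [0.4109, 0.3332, 0.2577]
orientation: [0.0, -0.405, 0.914, -0.0]
wrist_force: [0.4, 1.2, -0.1]
finger_gap: 0.0853
grip_force: 0.0
```

```bash
python3 plan.py .410 .334 .149 3.977; python3 - <<'E'
from cl import *
from workcell import cams,spotter
np.set_printoptions(precision=4,suppress=True)
c=cams.read_camera("scene");L=spotter.cut_out("clamp1","scene")
print([(round(d["conf"],2),np.round(d["uv"]).tolist(),int(d["region"].sum())) for d in L],proj(c,[(.48,.411,.137),(.41,.334,.137)]))
for p in((.48,.411,-.735),(.41,.334,-.735)):
    if not L: break
    d=near(L,proj(c,(*p[:2],.137))[0]); print(d["uv"],*fit(p,CL,[(c,d["region"])]))
E
```

```text
t 34.6 at [0.4109 0.3332 0.2577] psi 3.976 gap 0.0853 q6 -0.30 tilt(q0,q3) 0.000 -0.000
turn z units -0.0003 (0.0 rows) | shift units x -0.0001 y 0.0049 z 0.4347 | q6 end -0.15
[(0.75, [403.0, 143.0], 390), (0.65, [431.0, 151.0], 376)] [[433.1918 154.0269]
 [403.2802 145.1612]]
[431.4, 151.2] [ 0.4758  0.4131 -0.7298] 0.13408549093529964
[403.0, 143.2] [ 0.4089  0.3342 -0.7395] 0.1225258933897293
```

Emit:
jog_arm([
  [[0,0.005,0.06,0,0,0,0],[0,0,0.1,0,0,0,0],[0,0,0.1,0,0,0,0],[0,0,0.1,0,0,0,0],[0,0,0.07,0,0,0,0],[0,0,0,0,0,0,0],[0,0,0,0,0,0,0]],
])

```text
clock: 35.4
tcp_pos: [0.41, 0.3338, 0.1504]
orientation: [-0.0, -0.405, 0.914, -0.0]
wrist_force: [0.5, -0.0, 0.8]
finger_gap: 0.0853
grip_force: 0.0
```

Emit:
jog_arm([
  [[0,0,0,0,0,0,80],[0,0,0,0,0,0,110],[0,0,0,0,0,0,255],[0,0,0,0,0,0,255],[0,0,0,0,0,0,255],[0,0,0,0,0,0,255],[0,0,0,0,0,0,255],[0,0,0,0,0,0,255],[0,0,0,0,0,0,255]],
], force=50)

```text
clock: 36.3
tcp_pos: [0.4095, 0.3344, 0.1501]
orientation: [-0.0, -0.406, 0.914, -0.0]
wrist_force: [0.9, -1.3, -0.7]
finger_gap: 0.0387
grip_force: 56.0
```

Emit:
jog_arm([
  [[0,0,-0.03,0,0,0,255],[0,0,-0.06,0,0,0,255],[0,0,-0.1,0,0,0,255],[0,0,-0.12,0,0,0,255],[0,0,-0.12,0,0,0,255],[0,0,-0.07,0,0,0,255],[0,0,0,0,0,0,255],[0,0,0,0,0,0,255]],
])

```text
clock: 37.1
tcp_pos: [0.4096, 0.3345, 0.2751]
orientation: [0.0, -0.406, 0.914, -0.0]
wrist_force: [-0.3, 1.1, -1.2]
finger_gap: 0.039
grip_force: 56.0
```

```bash
python3 plan.py .5655 -.0127 .21 4.684; python3 - <<'E'
from cl import *
from workcell import cams,spotter
np.set_printoptions(precision=4,suppress=True)
c=cams.read_camera("scene")
for t in("clamp1","batten"):
    print(t,[(round(d["conf"],2),np.round(d["uv"]).tolist(),int(d["region"].sum())) for d in spotter.cut_out(t,"scene")])
print(proj(c,[(.41,.334,.26)]))
E
```

```text
t 37.1 at [0.4096 0.3345 0.2751] psi 3.978 gap 0.0390 q6 -0.30 tilt(q0,q3) 0.000 -0.000
turn z units -0.2247 (4.8 rows) | shift units x 1.3706 y -0.6627 z 0.2606 | q6 end -1.56
clamp1 [(0.78, [434.0, 152.0], 405), (0.63, [407.0, 122.0], 330), (0.5, [406.0, 127.0], 207)]
batten [(0.73, [411.0, 172.0], 1701)]
[[407.5218 114.4034]]
```

Emit:
jog_arm([
  [[0,0,0,0,0,-0.045,255],[0,0,0,0,0,-0.045,255],[0,0,0,0,0,-0.045,255],[0,0,0,0,0,-0.045,255],[0,0,0,0,0,-0.045,255],[0.137,-0.066,0,0,0,0,255],[0.137,-0.066,0,0,0,0,255],[0.137,-0.066,0,0,0,0,255],[0.137,-0.066,0,0,0,0,255],[0.137,-0.066,0,0,0,0,255],[0.137,-0.066,0,0,0,0,255],[0.137,-0.066,0,0,0,0,255],[0.137,-0.066,0,0,0,0,255],[0.137,-0.066,0,0,0,0,255],[0.137,-0.066,0,0,0,0,255],[0,0,0,0,0,0,255],[0,0,0,0,0,0,255]],
])

```text
clock: 38.95
tcp_pos: [0.5646, -0.0132, 0.2736]
orientation: [-0.001, -0.697, 0.717, 0.001]
wrist_force: [0.1, -0.3, -1.2]
finger_gap: 0.0386
grip_force: 56.0
```

```bash
python3 plan.py .5655 -.0127 .151 4.684; python3 - <<'E'
from cl import *
from workcell import cams,spotter,env
np.set_printoptions(precision=4,suppress=True)
p=env.get_state()["tcp_pos"]
for n in("scene","top"):
    c=cams.read_camera(n)
    for t in("clamp1","straightedge"):
        L=spotter.cut_out(t,n); print(n,t,[(round(d["conf"],2),np.round(d["uv"]).tolist(),int(d["region"].sum())) for d in L])
    for d in spotter.landmark_of("clamp1",n): print("lm",round(d["conf"],2),d["uv"],ray(c,d["uv"],p[2]-.082))
    print(proj(c,[p-[0,0,.082]]))
    if n=="scene":
        L=spotter.cut_out("straightedge",n)
        if L: print("SE",fit([.572,.04,-.028],[box(-10,10,-145,145,57,97)],[(c,near(L,(331,209))["region"])]))
E
```

```text
t 39.0 at [ 0.5646 -0.0132  0.2736] psi 4.683 gap 0.0386 q6 -1.71 tilt(q0,q3) -0.001 0.001
turn z units -0.0003 (0.0 rows) | shift units x -0.0020 y -0.0035 z 0.4905 | q6 end -1.56
scene clamp1 [(0.79, [432.0, 152.0], 410), (0.71, [313.0, 175.0], 294), (0.28, [314.0, 177.0], 249)]
scene straightedge [(0.86, [328.0, 206.0], 1302)]
lm 0.82 [314.9, 181.4] [ 0.5616 -0.0049  0.1916]
lm 0.35 [343.4, 172.2] [0.5454 0.0855 0.1916]
[[312.3294 182.6016]]
SE (array([ 0.5723,  0.0389, -0.0376]), np.float64(0.05688760351383548))
top clamp1 [(0.84, [193.0, 214.0], 302), (0.61, [439.0, 221.0], 3174)]
top straightedge [(0.47, [289.0, 184.0], 243)]
lm 0.58 [442.3, 271.2] [ 0.3177 -0.2965  0.1916]
lm 0.55 [199.3, 213.5] [0.4766 0.3754 0.1916]
[[338.0542 181.9011]]
```

Emit:
jog_arm([
  [[0,0,0.08,0,0,0,255],[0,0,0.1,0,0,0,255],[0,0,0.1,0,0,0,255],[0,0,0.07,0,0,0,255],[0,0,0.03,0,0,0,255],[0,0,0.02,0,0,0,255],[0,0,0,0,0,0,255]],
])

```text
clock: 40.1
tcp_pos: [0.5651, -0.0124, 0.1752]
orientation: [-0.0, -0.697, 0.717, -0.0]
wrist_force: [0.5, -0.2, -0.3]
finger_gap: 0.0387
grip_force: 56.0
```

Emit:
jog_arm([
  [[0,0,0.03,0,0,0,255],[0,0,0.03,0,0,0,255],[0,0,0,0,0,0,255],[0,0,0,0,0,0,255]],
])

```text
clock: 40.5
tcp_pos: [0.5649, -0.0124, 0.16]
orientation: [-0.0, -0.697, 0.717, 0.0]
wrist_force: [0.4, 0.2, -1.5]
finger_gap: 0.0387
grip_force: 56.0
```

```bash
python3 plan.py .565 -.0127 .151 4.684
```

```text
t 40.5 at [ 0.5649 -0.0124  0.16  ] psi 4.685 gap 0.0387 q6 -1.71 tilt(q0,q3) -0.000 0.000
turn z units 0.0003 (0.0 rows) | shift units x 0.0011 y -0.0003 z 0.0361 | q6 end -1.56
```

Emit:
jog_arm([
  [[0,0,0.02,0,0,0,255],[0,0,0.016,0,0,0,255],[0,0,0,0,0,0,255],[0,0,0,0,0,0,255]],
])

```text
clock: 40.9
tcp_pos: [0.565, -0.0124, 0.151]
orientation: [-0.0, -0.697, 0.717, 0.0]
wrist_force: [0.6, -0.3, -0.9]
finger_gap: 0.0385
grip_force: 56.0
```

Emit:
jog_arm([
  [[0,0,0,0,0,0,140],[0,0,0,0,0,0,125],[0,0,0,0,0,0,115],[0,0,0,0,0,0,105],[0,0,0,0,0,0,100],[0,0,0,0,0,0,100],[0,0,0,0,0,0,100]],
])

```text
clock: 41.6
tcp_pos: [0.5651, -0.0124, 0.1512]
orientation: [-0.0, -0.697, 0.717, -0.0]
wrist_force: [-0.5, -0.3, -0.8]
finger_gap: 0.0519
grip_force: 8.0
```

```bash
python3 plan.py .565 -.0127 .151 4.684; python3 - <<'E'
from cl import *
from workcell import cams,spotter,env
np.set_printoptions(precision=4,suppress=True)
print(env.get_state()["grip_force"],env.get_state()["wrist_force"])
c=cams.read_camera("scene")
for d in spotter.landmark_of("clamp1","scene"): print("lm",round(d["conf"],2),d["uv"],ray(c,d["uv"],.069))
L=spotter.cut_out("straightedge","scene"); print("SE",fit([.572,.04,-.028],[box(-10,10,-145,145,57,97)],[(c,near(L,(331,209))["region"])]))
E
```

```text
t 41.6 at [ 0.5651 -0.0124  0.1512] psi 4.685 gap 0.0519 q6 -1.71 tilt(q0,q3) -0.000 -0.000
turn z units 0.0003 (0.0 rows) | shift units x 0.0011 y 0.0004 z 0.0007 | q6 end -1.56
8.037078191991895 [-0.5444 -0.2579 -0.7512]
lm 0.7 [430.1, 169.8] [0.4813 0.4108 0.069 ]
lm 0.48 [314.1, 210.9] [ 0.5624 -0.0126  0.069 ]
SE (array([ 0.5724,  0.0391, -0.0269]), np.float64(0.13011480540919929))
```

Emit:
jog_arm([
  [[0,0,0,0,0,0,85],[0,0,0,0,0,0,70],[0,0,0,0,0,0,40],[0,0,0,0,0,0,0],[0,0,0,0,0,0,0],[0,0,0,0,0,0,0],[0,0,-0.06,0,0,0,0],[0,0,-0.12,0,0,0,0],[0,0,-0.16,0,0,0,0],[0,0,-0.12,0,0,0,0],[0,0,0,0,0,0,0],[0,0,0,0,0,0,0]],
])

```text
clock: 42.95
tcp_pos: [0.5655, -0.0125, 0.2668]
orientation: [0.0, -0.697, 0.717, -0.001]
wrist_force: [-0.1, -1.0, -0.7]
finger_gap: 0.0855
grip_force: 0.0
```

```bash
python3 plan.py .4795 .411 .25 3.977; cat > chk.py <<'E'
from cl import *
from workcell import cams,spotter,env
np.set_printoptions(precision=4,suppress=True)
for n in("scene","top"):
    c=cams.read_camera(n)
    for d in spotter.landmark_of("clamp1",n): print(n,"lm",round(d["conf"],2),ray(c,d["uv"],.069))
    for d in spotter.cut_out("clamp1",n):
        q=ray(c,d["uv"],.137); p=[*q[:2],-.735 if q[1]>.25 else -.028]
        print(n,"clamp",round(d["conf"],2),*fit(p,CL,[(c,d["region"])]))
    L=spotter.cut_out("straightedge",n)
    if L: print(n,"SE",fit([.572,.04,-.028],[box(-10,10,-145,145,57,97)],[(c,L[0]["region"])]))
    for d in spotter.cut_out("tile1",n): print(n,"tile",round(d["conf"],2),ray(c,d["uv"],.057),d["region"].sum())
E
python3 chk.py
```

```text
t 43.0 at [ 0.5655 -0.0125  0.2668] psi 4.685 gap 0.0855 q6 -1.71 tilt(q0,q3) 0.000 -0.001
turn z units 0.2254 (4.8 rows) | shift units x -1.0253 y 1.3917 z 0.0670 | q6 end -0.13
scene lm 0.68 [ 0.8122 -0.1909  0.069 ]
scene lm 0.61 [0.4848 0.4121 0.069 ]
scene lm 0.6 [ 0.5723 -0.0066  0.069 ]
scene clamp 0.66 [ 0.5658 -0.0127 -0.01  ] 0.10275627392598896
scene clamp 0.58 [ 0.4796  0.4124 -0.714 ] 0.12291322178937425
scene SE (array([ 0.5708,  0.039 , -0.034 ]), np.float64(0.14223050804612225))
scene tile 0.83 [ 0.6299 -0.22    0.057 ] 387
scene tile 0.6 [ 0.6101 -0.0474  0.057 ] 271
scene tile 0.57 [0.6195 0.1393 0.057 ] 226
top lm 0.85 [0.492  0.4114 0.069 ]
top clamp 0.63 [ 0.4797  0.409  -0.6324] 0.2585184571502964
top SE (array([ 0.5724,  0.0433, -0.0289]), np.float64(0.7125994354631768))
top tile 0.77 [0.6257 0.1399 0.057 ] 308
top tile 0.55 [ 0.5841 -0.2073  0.057 ] 389
```

Emit:
jog_arm([
  [[0,0,0,0,0,0.045,0],[0,0,0,0,0,0.045,0],[0,0,0,0,0,0.045,0],[0,0,0,0,0,0.045,0],[0,0,0,0,0,0.045,0],[-0.085,0.116,0,0,0,0,0],[-0.085,0.116,0,0,0,0,0],[-0.085,0.116,0,0,0,0,0],[-0.085,0.116,0,0,0,0,0],[-0.085,0.116,0,0,0,0,0],[-0.085,0.116,0,0,0,0,0],[-0.085,0.116,0,0,0,0,0],[-0.085,0.116,0,0,0,0,0],[-0.085,0.116,0,0,0,0,0],[-0.085,0.116,0,0,0,0,0],[-0.085,0.116,0,0,0,0,0],[-0.085,0.116,0,0,0,0,0],[0,0,0,0,0,0,0],[0,0,0,0,0,0,0]],
])

```text
clock: 45.35
tcp_pos: [0.4772, 0.4106, 0.2656]
orientation: [-0.0, -0.407, 0.913, -0.0]
wrist_force: [0.2, -0.1, -0.7]
finger_gap: 0.0856
grip_force: 0.0
```

```bash
python3 plan.py .4795 .4115 .150 3.977; python3 - <<'E'
from cl import *
from workcell import cams,spotter
c=cams.read_camera("scene")
for d in spotter.cut_out("clamp1","scene"):
    q=ray(c,d["uv"],.137); p=[*q[:2],-.735 if q[1]>.25 else -.028]
    print("clamp",round(d["conf"],2),*fit(p,CL,[(c,d["region"])]))
E
```

```text
t 45.4 at [0.4772 0.4106 0.2656] psi 3.980 gap 0.0856 q6 -0.26 tilt(q0,q3) -0.000 -0.000
turn z units 0.0010 (0.0 rows) | shift units x -0.0089 y -0.0046 z 0.4626 | q6 end -0.13
clamp 0.83 [ 0.56687987 -0.01279494 -0.01628229] 0.10050609089290696
clamp 0.83 [ 0.47739137  0.41370054 -0.72419448] 0.11625096143280955
clamp 0.46 [ 0.79155284  0.29874957 -1.37659654] 0.6812252499729405
```

Emit:
jog_arm([
  [[-0.008,0,0.06,0,0,0.001,0],[0,0,0.1,0,0,0,0],[0,0,0.12,0,0,0,0],[0,0,0.1,0,0,0,0],[0,0,0.08,0,0,0,0],[0,0,0,0,0,0,0],[0,0,0,0,0,0,0]],
])

```text
clock: 46.15
tcp_pos: [0.4794, 0.4104, 0.1516]
orientation: [-0.0, -0.404, 0.915, -0.0]
wrist_force: [-0.4, 0.0, 1.1]
finger_gap: 0.0855
grip_force: 0.0
```

Emit:
jog_arm([
  [[0,0,0,0,0,0,80],[0,0,0,0,0,0,110],[0,0,0,0,0,0,255],[0,0,0,0,0,0,255],[0,0,0,0,0,0,255],[0,0,0,0,0,0,255],[0,0,0,0,0,0,255],[0,0,0,0,0,0,255],[0,0,0,0,0,0,255]],
], force=50)

```text
clock: 47.05
tcp_pos: [0.4789, 0.4115, 0.1511]
orientation: [-0.0, -0.405, 0.914, -0.0]
wrist_force: [0.5, 0.1, -1.4]
finger_gap: 0.0386
grip_force: 55.9
```

```bash
python3 plan.py .4795 .4115 .150 3.977
```

```text
t 47.0 at [0.4789 0.4115 0.1511] psi 3.975 gap 0.0386 q6 -0.25 tilt(q0,q3) -0.000 -0.000
turn z units -0.0006 (0.0 rows) | shift units x -0.0015 y -0.0017 z 0.0043 | q6 end -0.13
```

Emit:
jog_arm([
  [[0,0,-0.03,0,0,0,255],[0,0,-0.06,0,0,0,255],[0,0,-0.1,0,0,0,255],[0,0,-0.12,0,0,0,255],[0,0,-0.12,0,0,0,255],[0,0,-0.07,0,0,0,255],[0,0,0,0,0,-0.045,255],[0,0,0,0,0,-0.045,255],[0,0,0,0,0,-0.045,255],[0,0,0,0,0,-0.045,255],[0,0,0,0,0,-0.0455,255],[0,0,0,0,0,0,255],[0,0,0,0,0,0,255]],
])

```text
clock: 48.35
tcp_pos: [0.479, 0.4115, 0.2766]
orientation: [0.0, -0.696, 0.718, -0.0]
wrist_force: [-0.4, 0.5, -0.6]
finger_gap: 0.0388
grip_force: 55.9
```

```bash
python3 plan.py .568 .0973 .275 4.684; python3 - <<'E'
from cl import *
from workcell import cams,spotter
c=cams.read_camera("scene")
print([(round(d["conf"],2),np.round(d["uv"]).tolist()) for d in spotter.cut_out("clamp1","scene")],proj(c,[(.479,.411,.262),(.479,.411,.137)]))
E
```

```text
t 48.4 at [0.479  0.4115 0.2766] psi 4.680 gap 0.0388 q6 -0.96 tilt(q0,q3) 0.000 -0.000
turn z units -0.0012 (0.0 rows) | shift units x 1.2464 y -0.3917 z 0.0063 | q6 end -1.37
[(0.81, [317.0, 195.0]), (0.73, [438.0, 130.0])] [[439.53182582 122.30845537]
 [433.06403404 153.83970366]]
```

Emit:
jog_arm([
  [[0,0,0,0,0,-0.001,255],[0.1385,-0.0435,0,0,0,0,255],[0.1385,-0.0435,0,0,0,0,255],[0.1385,-0.0435,0,0,0,0,255],[0.1385,-0.0435,0,0,0,0,255],[0.1385,-0.0435,0,0,0,0,255],[0.1385,-0.0435,0,0,0,0,255],[0.1385,-0.0435,0,0,0,0,255],[0.1385,-0.0435,0,0,0,0,255],[0.1385,-0.0435,0,0,0,0,255],[0,0,0,0,0,0,255],[0,0,0,0,0,0,255]],
])

```text
clock: 49.65
tcp_pos: [0.5689, 0.0966, 0.2761]
orientation: [0.0, -0.697, 0.717, 0.0]
wrist_force: [0.1, -0.4, -1.0]
finger_gap: 0.0388
grip_force: 55.9
```

```bash
python3 plan.py .568 .0973 .152 4.684; python3 chk.py | grep scene
```

```text
t 49.6 at [0.5689 0.0966 0.2761] psi 4.684 gap 0.0388 q6 -1.51 tilt(q0,q3) 0.000 0.000
turn z units -0.0000 (0.0 rows) | shift units x -0.0025 y 0.0036 z 0.4965 | q6 end -1.37
scene lm 0.92 [0.4509 0.1286 0.069 ]
scene lm 0.76 [ 0.5638 -0.0091  0.069 ]
scene clamp 0.76 [0.4817 0.1254 0.0912] 0.4006119375632454
scene clamp 0.57 [ 0.5655 -0.013  -0.0513] 0.1116763125794813
scene clamp 0.5 [ 0.5055  0.124  -0.2825] 0.3975297124476449
scene clamp 0.37 [0.6978 0.1103 0.0563] 0.626941721570518
scene clamp 0.32 [ 0.4121 -0.3121  0.785 ] 0.46192304456223787
scene SE (array([ 0.5712,  0.0376, -0.0106]), np.float64(0.16142182362793667))
scene tile 0.8 [0.6255 0.1409 0.057 ] 278
scene tile 0.74 [ 0.6207 -0.0519  0.057 ] 301
scene tile 0.63 [ 0.6284 -0.2183  0.057 ] 369
```

Emit:
jog_arm([
  [[0,0,0.08,0,0,0,255],[0,0,0.1,0,0,0,255],[0,0,0.1,0,0,0,255],[0,0,0.08,0,0,0,255],[0,0,0.03,0,0,0,255],[0,0,0.02,0,0,0,255],[0,0,0,0,0,0,255],[0,0,0,0,0,0,255]],
])

```text
clock: 50.95
tcp_pos: [0.5694, 0.0975, 0.1748]
orientation: [0.001, -0.698, 0.716, -0.001]
wrist_force: [-0.4, -0.7, -1.6]
finger_gap: 0.0389
grip_force: 55.9
```

Emit:
jog_arm([
  [[0,0,0.03,0,0,0,255],[0,0,0.03,0,0,0,255],[0,0,0.02,0,0,0,255],[0,0,0,0,0,0,255],[0,0,0,0,0,0,255]],
])

```text
clock: 51.45
tcp_pos: [0.5686, 0.0975, 0.1534]
orientation: [-0.0, -0.698, 0.716, 0.0]
wrist_force: [0.3, 0.0, -1.8]
finger_gap: 0.0384
grip_force: 55.9
```

```bash
python3 plan.py .568 .0973 .151 4.684
```

```text
t 51.5 at [0.5686 0.0975 0.1534] psi 4.687 gap 0.0384 q6 -1.51 tilt(q0,q3) -0.000 0.000
turn z units 0.0008 (0.0 rows) | shift units x 0.0007 y 0.0023 z 0.0096 | q6 end -1.37
```

Emit:
jog_arm([
  [[0,0.002,0.008,0,0,0,255],[0,0,0,0,0,0,255],[0,0,0,0,0,0,140],[0,0,0,0,0,0,125],[0,0,0,0,0,0,115],[0,0,0,0,0,0,105],[0,0,0,0,0,0,95],[0,0,0,0,0,0,80],[0,0,0,0,0,0,50],[0,0,0,0,0,0,0],[0,0,0,0,0,0,0],[0,0,0,0,0,0,0]],
])

```text
clock: 52.65
tcp_pos: [0.5683, 0.0975, 0.1517]
orientation: [0.0, -0.698, 0.716, -0.0]
wrist_force: [-0.4, 0.4, -0.1]
finger_gap: 0.0855
grip_force: 0.0
```

Emit:
jog_arm([
  [[0,0,-0.06,0,0,0,0],[0,0,-0.12,0,0,0,0],[0,0,-0.16,0,0,0,0],[0,0,-0.16,0,0,0,0],[0,0,-0.1,0,0,0,0],[0.12,0.1,0,0,0,0,0],[0.12,0.1,0,0,0,0,0],[0.12,0.1,0,0,0,0,0],[0.12,0.1,0,0,0,0,0],[0.12,0.1,0,0,0,0,0],[0.12,0.1,0,0,0,0,0],[0.12,0.1,0,0,0,0,0],[0,0,0,0,0,0,0],[0,0,0,0,0,0,0]],
])

```text
clock: 54.05
tcp_pos: [0.3876, -0.1086, 0.302]
orientation: [0.0, -0.697, 0.717, -0.0]
wrist_force: [-0.1, -0.1, -0.1]
finger_gap: 0.0853
grip_force: 0.0
```

```bash
python3 chk.py; python3 - <<'E'
from h import *
from workcell import cams,spotter
np.set_printoptions(precision=4,suppress=True)
for n in("scene","top"):
    c=cams.read_camera(n)
    for d in spotter.cut_out("tile1",n): 
        q=ray(c,d["uv"],.057); print(n,d["uv"],*fit([q[0],q[1],0],[TILE[0]+[0,0,.045]],[(c,d["region"])]))
E
```

```text
scene lm 0.88 [0.5743 0.0968 0.069 ]
scene lm 0.79 [0.5678 0.0008 0.069 ]
scene lm 0.17 [0.6513 0.3692 0.069 ]
scene clamp 0.72 [ 0.5667 -0.0125  0.0199] 0.10199979585907992
scene clamp 0.64 [ 0.5717  0.0979 -0.1186] 0.18876225418987447
scene clamp 0.53 [ 0.5185 -0.4161 -0.4569] 0.8284963196635121
scene SE (array([ 0.5722,  0.0376, -0.027 ]), np.float64(0.26479089335817985))
scene tile 0.84 [0.6162 0.1413 0.057 ] 253
scene tile 0.77 [ 0.6358 -0.2219  0.057 ] 367
scene tile 0.72 [ 0.611  -0.0547  0.057 ] 310
scene tile 0.24 [ 0.4275 -0.1232  0.057 ] 176
top lm 0.66 [0.5879 0.0996 0.069 ]
top lm 0.57 [ 0.5641 -0.0249  0.069 ]
top clamp 0.72 [ 0.5637  0.0966 -0.0683] 0.2536111205519491
top clamp 0.59 [ 0.5628 -0.0133  0.0141] 0.18071671730297578
top SE (array([ 0.5731,  0.0376, -0.0218]), np.float64(0.29465548873458414))
top tile 0.92 [ 0.5828 -0.2069  0.057 ] 381
top tile 0.87 [0.6241 0.1508 0.057 ] 325
top tile 0.63 [ 0.6195 -0.0617  0.057 ] 331
top tile 0.27 [0.6774 0.3497 0.057 ] 586
scene [251.6, 242.2] [ 0.6208 -0.2167  0.1389] 0.11155902844888677
scene [366.7, 216.8] [ 0.6     0.1439 -0.0866] 0.40128041243648116
scene [304.0, 228.7] [ 0.6016 -0.0571 -0.0243] 0.2709424348423882
scene [435.5, 226.6] [0.717  0.3417 0.5718] 0.3761805884821433
top [287.7, 169.5] [ 0.6253  0.1421 -0.0233] 0.28720891302730445
top [399.2, 179.1] [ 0.5808 -0.2095  0.1489] 0.10330441336120655
top [354.3, 171.0] [ 0.6223 -0.0583 -0.0113] 0.289002098259012
top [220.4, 229.3] [0.4277 0.3446 0.566 ] 0.750536319560647
```

```bash
python3 -c "
from workcell import ticket; print(ticket.hand_in())"
```

```text
the job is handed in; nothing more can be done
None
```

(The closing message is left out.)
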